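Break the stuck lid of a culture chamber loose, load the dishes and clamp it shut

TASK

The lid of the culture chamber has stuck to its seal: lay the pry bar over the steel fulcrum rod at the chamber's end with its flat tip under the lid's tab, and lever that end of the lid up until the seal lets go. Then lift the lid off and lay it on the bench, right way up, and stand every stack of culture dishes on the chamber's floor, side by side and kept level all the way. Put the lid back fully down, the same way round as before, swing the clamp arm over until it rests in the fork on the lid, and leave the bar lying flat on the bench.

Things in the scene. Friction and masses are not known exactly. Their poses are not given: they have to be found in the camera images.
- chamber: heavy culture chamber fixed to the bench: white plinth, aluminium trough, 150 x 236 mm, rim at z = 90 mm; origin: centre of its underside, y axis along its length, z up. The trough is 126 mm (x) by 212 mm (y) inside, its flat floor at z = 44 mm. Fulcrum rod at the -y end, hinge of the clamp arm at the back (+x); the bench to its right is free
- fulcrum (a point): middle of the top of the fulcrum rod: level steel rod 14 mm thick, 60 mm free length between two lower brackets, along the chamber's x axis, at (0, -152, 88) mm of the chamber. From the rod to the chamber's wall (y = -114 mm) the space below is open
- lid: loose clear plate 142 x 232 x 8 mm, 0.4 kg; origin: centre of the plate's underside, y along its length, z up. Seated it is at (0, 0, 90) mm of the chamber, axes alike. Its rubber bead frame (122 x 208 mm outside) reaches 12 mm down into the trough with 2 mm of play all round; so on the bench the origin is 12 mm up. Free bench to lay it on: x 0.50 to 0.68, y -0.49 to -0.22 m
- lid_grip (a point): centre of the steel fork on the lid, (0, 0, 33) mm of the lid: two cheeks 8 mm thick, 44 mm long (x), 36 mm over their outer faces (y), 20 mm apart, tops 46 mm above the lid's origin. Take the lid by the cheeks' outer faces. The closed arm rests on a pad between them, 15 mm above the origin
- lid_tab (a point): underside of the steel pry tab, 44 mm wide, at the lid's -y end, (0, -124, 0) mm of the lid; tab edge at y = -128 mm. Sprung seal clips inside (both long sides, y = -80 and -45 mm) grip the lid's bead: a straight pull needs about 60 N, levering about 30 N at the tab; they let go for good with the tab about 4 mm up
- clamp (a joint): angle of the clamp arm, rad: 0 closed, level over the lid toward the front (-x), lying in the fork; 1.57 upright; 2.0 leaning right back. Starts open at 1.78 to 1.95. Stiff hinge (0.1 N m) and light arm (0.2 kg): it stays near upright, lower down it sinks slowly
- clamp_hinge (a point): middle of the clamp arm's hinge pin, at (92, 0, 110) mm of the chamber; the pin lies along the chamber's y axis. The arm is a steel strap 12 mm wide and 10 mm thick
- clamp_grip (a point): middle of the arm's black cross handle: round bar 12 mm thick, 102 mm long, along the chamber's y axis. Closed, it is 148 mm toward -x and 25 mm above the hinge pin, 37 mm above the lid's top face. The arm joins it at its middle, so take it about 32 mm to either side
- bar: loose pry bar 240 mm long, 0.3 kg, lying on the bench; origin: middle of its flat underside, x axis toward the tip, z up. Black handle 22 mm wide, 18 mm high, from x = -120 to -10 mm; steel blade 24 mm wide, 5 mm thick, to the tip at x = 120 mm; centre of mass at about x = -53 mm
- bar_tip (a point): end of the blade, (120, 0, 2.5) mm of the bar
- dish1: one loose stack of two closed culture dishes, joined, round, 58 mm across and 30 mm high, 0.08 kg, upright; origin: centre of its underside, z up. Two or three such stacks stand on the bench at the left in front; an absent one reads None
- dish2: one loose stack of two closed culture dishes, joined, round, 58 mm across and 30 mm high, 0.08 kg, upright; origin: centre of its underside, z up. Two or three such stacks stand on the bench at the left in front; an absent one reads None
- dish3: one loose stack of two closed culture dishes, joined, round, 58 mm across and 30 mm high, 0.08 kg, upright; origin: centre of its underside, z up. Two or three such stacks stand on the bench at the left in front; an absent one reads None
Things that resemble listed ones, but are neither listed nor needed, are in the scene too. What is shaped like the dish2 but red is not meant.

How it is judged:
On the way, in this order (a step that is already met when the one before it is completed fails the run):
1. the bar levers the lid's tab end up by more than 4 mm, the fingers not touching the lid (z of lid_tab in the frame of chamber above 0.094 m and contact force between bar and lid above 0.5 N and contact force between the fingers and lid below 0.3 N), for 0.2 s.
2. the lid lies on the bench, right way up, let go (height (world z) of lid below 0.02 m and angle between lid's own z axis and vertical below 0.1 rad and contact force between the fingers and lid below 0.3 N), for 0.2 s.
3. every dish stack stands on the chamber's floor (x of dish1 in the frame of chamber between -0.04 and 0.04 m and y of dish1 in the frame of chamber between -0.085 and 0.085 m and z of dish1 in the frame of chamber between 0.039 and 0.049 m and angle between each of dish1, dish2, dish3's own z axis and vertical below 0.1 rad and x of dish2 in the frame of chamber between -0.04 and 0.04 m and y of dish2 in the frame of chamber between -0.085 and 0.085 m and z of dish2 in the frame of chamber between 0.039 and 0.049 m and x of dish3 in the frame of chamber between -0.04 and 0.04 m and y of dish3 in the frame of chamber between -0.085 and 0.085 m and z of dish3 in the frame of chamber between 0.039 and 0.049 m), for 0.2 s.
4. the lid is back fully down on the chamber, the same way round (x of lid in the frame of chamber between -0.005 and 0.005 m and y of lid in the frame of chamber between -0.005 and 0.005 m and z of lid in the frame of chamber between 0.087 and 0.093 m and angle between lid's own z axis and vertical below 0.03 rad and y of lid_tab in the frame of chamber below -0.1 m), for 0.2 s.
5. the clamp arm rests in the fork on the lid (value of joint clamp between -0.04 and 0.05 rad), for 0.2 s.
At the end, for the whole second after the job is handed in: every dish stack upright on the chamber floor (5 mm, 0.1 rad), the lid fully down (3 mm in height, 5 mm sideways), tab at the fulcrum end, clamp joint between -0.04 and 0.05 rad, the bar lying flat on the bench (origin under 15 mm high), all at rest (all of step 3 and all of step 4 and all of step 5 and height (world z) of bar below 0.015 m and angle between bar's own z axis and vertical below 0.1 rad and linear speed of each of bar, lid below 0.02 m/s and velocity of joint clamp between -0.05 and 0.05 rad/s); the robot touches nothing.
It fails at once if a dish stack is tipped over (more than 0.7 rad) (angle between any of dish1, dish2, dish3's own z axis and vertical above 0.7 rad).
Of dish1, dish2, dish3 only 2 to 3 are there at a start; the rules pass over those that are not, and their reading is None.
At some moment in a run one of dish1, dish2, dish3, bar may be knocked a few centimetres aside while the robot is not near it.
It also fails if it takes over 210 s, if anything falls off the work surface, if the arm or the gripper's body presses on something with over 40 N, if the wrist force passes 120 N, or if a joint passes its speed limit or range.

ROBOT

A 6-joint arm with a two-finger parallel gripper is mounted at the origin on a cart in front of the work surface, level with it; the furniture and walls round the work are solid. World frame = base frame: x ahead of the robot, y to its left, z up, the work surface at z = 0. Lengths are in m, angles in rad, forces in N, time in s.
With the tool pointing down it reaches from about 0.25 to 0.775 m from the base axis. Payload 4 kg.
Tool frame: the origin (TCP) lies at the very end of the fingers, on their centre line; the grasp point (between the pads) lies 19 mm behind it; z points along the fingers, y is the direction in which the jaws open and shut (so a half turn about z gives the same grasp; the last joint's range is limited). The gripper opens to 94 mm and grips with 3 to 60 N. Pads are 16 mm wide; open, the fingers measure 119 mm over their backs; the gripper's body (75 mm by 177 mm) begins 78 mm behind the grasp point.
Start: joints at [-1.35, 0.087, 1.371, -0, 1.684, -0.103], TCP at [0.175, -0.521, 0.184] pointing down, gripper open.
Joint ranges: [-3.1, 3.1], [-0.76, 2.03], [0.27, 2.55], [-1.08, 4.22], [0.17, 2.65], [-2.57, 2.57]. Speed limits (rad/s): [2.79, 2.79, 3.14, 3.14, 3.14, 3.14].

INTERFACE

Orientations are given as [roll, pitch, yaw] about the fixed x, y, z axes, in that order (R = Rz(yaw) Ry(pitch) Rx(roll)).
In Python, from bench import robot, snapshot, calibration gives the robot as it stands. The module is installed in compiled form; this text tells all that it offers.
- The arm moves only by the tool servo_tool, never from a script. Its argument "series" is text: rows parted by semicolons, each of 5 numbers parted by spaces: the closure, from -1 (fully open) to 1 (shut), then the shift along the tool's x, y, z in cm, then the turn about the tool's z in rad. A call has 1 to 20 rows; each row is the pose to reach, as a shift and turn from the pose commanded when the call began, along the tool's axes at that moment; what a row does not reach only later rows make up. A row lasts 1/12 s, in which the tool goes at most 41.7 mm and 7.16 degrees, less where a joint would pass 70% of its speed; a pose out of reach is approached as far as the arm can. A call with a gripper value outside its range is refused whole. The fingers move at their own pace and stop on an object; the grip force is fixed at half the most. Time passes only in rows, so rows that repeat a pose let the fingers close. It gives the time, the measured TCP pose, the force and the opening at its end, in the units of the state.
- robot.get_obs(): the state, without advancing time (a new reading comes with each control period).
- snapshot(name): name is "side" or "top"; returns (picture, depth): 400x640x3 uint8, red, green, blue; 400x640 float32, m along the optical axis (not along the pixel's ray), 0 where there is no reading.
- calibration(name): a dict with "fx", "fy", "cx", "cy" (pixels), "rvec" (rotation vector, rad) and "tvec" (3), from world to camera coordinates, as OpenCV has them. Camera axes: x right, y down, z forward; pixel columns grow to the right and rows downward; lengths in m; the calibration is good to about 2 mm. A picture is of the moment at which its call begins. calibration takes no time and is no camera call.
- robot.close_job(): hands the job in, once; it reports no verdict.
The state is a dict: "time": time; "joint_positions": joint angles; "qvel": joint speeds; "joint_torque": joint torques, N m; "tool_pos": TCP position; "ee_rot": TCP orientation; "wrist_force": force on the tool from outside, world axes, zero at the start; "wrist_torque": the same for the moment, N m; "width": finger opening in m.
Only numpy, scipy, OpenCV 4.12 (cv2) and the standard library are available. Lean on these libraries where they do the work, as an engineer would, in place of code of your own. Each camera call takes 0.05 s, during which the arm holds its last target. There are 200 camera calls.

## Working session

There is one attempt and no reset: what is moved stays moved. The work goes in short steps, Python scripts to look and compute and a tool call to move; the robot and the scene stay as the last step left them, time stands still between calls to the robot, and variables do not carry over. Pictures are saved under pics/ and viewed, about 12 in all and at most 16, crops included, and the job is handed in when it is done.

Besides the shell and the picture viewer there is one more tool, called after "Request:" by a JSON object that holds its "api" and its "payload". servo_tool: Moves the arm, as the interface text tells. Its arguments: {"type":"object","properties":{"series":{"type":"string"}},"required":["series"]}

```bash
mkdir -p pics; ls; cat > h.py <<'E'
import numpy as np, cv2
from bench import robot, snapshot, calibration
from scipy.spatial.transform import Rotation as R
def cam(n):
    c=calibration(n); K=np.array([[c['fx'],0,c['cx']],[0,c['fy'],c['cy']],[0,0,1.]])
    return K,R.from_rotvec(np.ravel(c['rvec'])).as_matrix(),np.ravel(c['tvec'])
def cloud(n,d):
    K,Rm,t=cam(n); v,u=np.mgrid[0:d.shape[0],0:d.shape[1]]
    p=np.stack([(u-K[0,2])/K[0,0]*d,(v-K[1,2])/K[1,1]*d,d],-1)
    w=(p-t)@Rm; w[d<=0]=np.nan; return w
def proj(n,P):
    K,Rm,t=cam(n); q=(np.atleast_2d(P)@Rm.T+t)@K.T; return q[:,:2]/q[:,2:]
def save(name,im): cv2.imwrite(f'pics/{name}.png',im[...,::-1])
E
python3 - <<'E'
from h import *
for n in('side','top'):
    im,d=snapshot(n); save(n+'0',im); np.save(n+'0.npy',d); K,Rm,t=cam(n); print(n,-Rm.T@t,Rm[2],K[0,0])
print(robot.get_obs())
a=cv2.imread('pics/top0.png');cv2.imwrite('pics/top0.png',a)
E
```

```text
pics
side [0.57579809 0.94660008 0.6818446 ] [-0.08979684 -0.83317225 -0.54567437] 364.6508864487453
top [0.14742558 0.08638581 1.70153707] [ 0.21767062 -0.01555079 -0.97589839] 516.1488993460162
{'time': 0.1, 'joint_positions': array([-1.35007678e+00,  8.78422721e-02,  1.37204882e+00, -3.60013092e-05,
        1.68360943e+00, -1.03088586e-01]), 'qvel': array([ 0.00111597, -0.00061397, -0.00396535,  0.00038016, -0.00070726,
        0.00328326]), 'joint_torque': array([ 7.19181699e-04, -3.41252232e+01, -3.03301978e+01,  7.16877147e-02,
        3.04344075e-02, -1.08517795e-04]), 'tool_pos': array([ 0.17487224, -0.52090738,  0.18307003]), 'ee_rot': array([-3.13969123e+00, -1.60741040e-04,  3.23803963e-01]), 'wrist_force': array([-0.306943  , -0.12814386, -0.54739294]), 'wrist_torque': array([-0.00615602,  0.01420924,  0.03107425]), 'width': 0.09381781644285751}
```

View pics/top0.png

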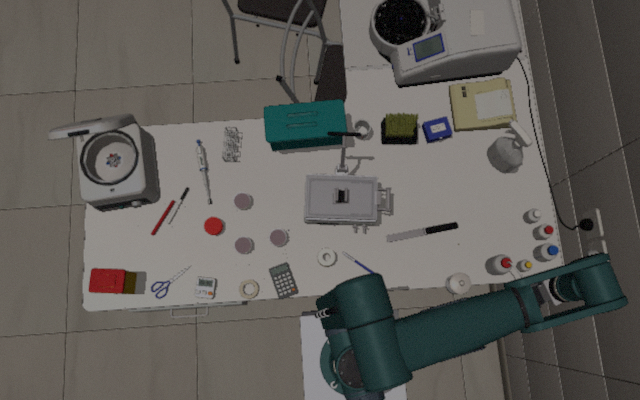

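View pics/side0.png

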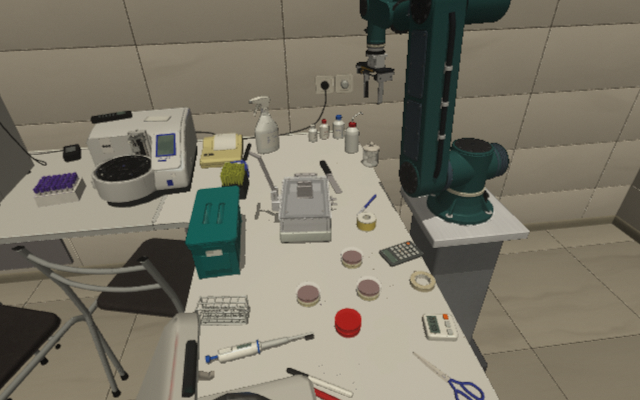

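Both views show the scene. In the top view:
- The chamber is at about (341,200), its fulcrum at (385,201) to the right, and the clamp handle upright at (345,133).
- The bar runs from its tip at (388,238) to its handle at (458,226).
- Three dish stacks are at (243,201), (244,245) and (279,238), with the red decoy at (213,226).

Next I'll measure these.

```bash
cat > m.py <<'E'
from h import *
def circ(n,w,uv,zlo,zhi,r=22):
    u,v=uv; s=w[v-r:v+r,u-r:u+r].reshape(-1,3); s=s[(s[:,2]>zlo)&(s[:,2]<zhi)]
    if len(s)<10: return None
    c,rad=cv2.minEnclosingCircle(s[:,:2].astype(np.float32)); return np.round([*c,rad,np.median(s[:,2]),len(s)],4)
def rect(P):
    r=cv2.minAreaRect(P[:,:2].astype(np.float32)); return np.round(r[0],4),np.round(r[1],4),r[2]
E
python3 - <<'E'
from m import *
wt=cloud('top',np.load('top0.npy')); ws=cloud('side',np.load('side0.npy'))
for uv in[(243,201),(244,245),(279,238)]: print('dish top',circ('top',wt,uv,.015,.045))
for uv in[(308,295),(369,289),(351,258)]: print('dish side',circ('side',ws,uv,.025,.045,25))
# bar
b=wt[215:250,380:465].reshape(-1,3); b=b[(b[:,2]>.003)&(b[:,2]<.03)]; print('bar',rect(b),len(b),np.percentile(b[:,2],[5,50,95]))
hnd=b[b[:,2]>.012]; print('handle',rect(hnd),len(hnd), np.median(hnd[:,2]))
# chamber
c=wt[165:240,295:400].reshape(-1,3)
for lo,hi in[(.08,.088),(.088,.094),(.094,.104),(.125,.15)]:
    s=c[(c[:,2]>lo)&(c[:,2]<hi)]; print(lo,len(s),rect(s),np.median(s[:,2]))
im=cv2.imread('pics/top0.png'); dd=wt[...,2]
hm=np.nan_to_num(np.clip(dd*1000,0,255)).astype(np.uint8)
cr=np.hstack([cv2.resize(im[110:260,290:470],None,fx=2.2,fy=2.2,interpolation=2),cv2.resize(cv2.applyColorMap(hm,2)[110:260,290:470],None,fx=2.2,fy=2.2)])
cv2.imwrite('pics/c1.png',cr)
E
```

```text
dish top [5.347e-01 3.560e-01 7.990e-02 3.010e-02 2.610e+02]
dish top [4.117e-01 3.542e-01 6.290e-02 2.970e-02 2.670e+02]
dish top [4.061e-01 2.144e-01 2.990e-02 3.000e-02 2.590e+02]
dish side [5.361e-01 3.296e-01 3.050e-02 2.820e-02 3.610e+02]
dish side [4.166e-01 3.579e-01 6.890e-02 2.820e-02 4.190e+02]
dish side [4.171e-01 2.225e-01 1.119e-01 2.810e-02 3.790e+02]
bar (array([ 0.3907, -0.2644]), array([0.2826, 0.1153]), 85.82777404785156) 1015 [0.00326102 0.00638536 0.02000783]
handle (array([ 0.3826, -0.2737]), array([0.2407, 0.0921]), 81.28172302246094) 223 0.017103857764112416
0.08 220 (array([ 0.5167, -0.0255]), array([0.2668, 0.1688]), 84.18573760986328) 0.08505173268285854
0.088 559 (array([ 0.5165, -0.0216]), array([0.2731, 0.169 ]), 84.03475189208984) 0.09211920878562119
0.094 2482 (array([ 0.5132, -0.0192]), array([0.2691, 0.1606]), 84.06437683105469) 0.09853858903927482
0.125 86 (array([ 0.5458, -0.0032]), array([0.0348, 0.1154]), 84.76399230957031) 0.13506746770633044
```

View pics/c1.png

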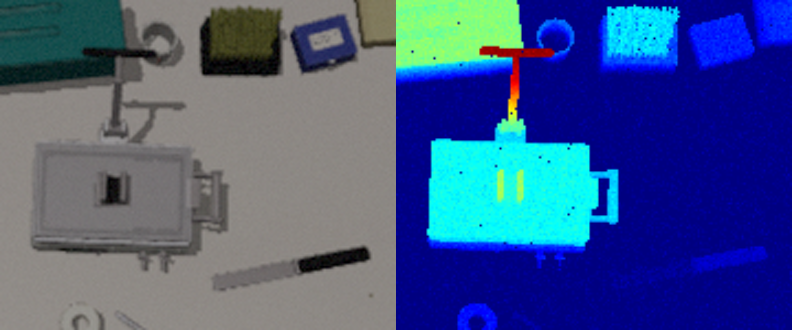

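```bash
cat >> m.py <<'E'
from scipy.optimize import least_squares
def med(n,k=5):
    L=[snapshot(n) for _ in range(k)]; return L[-1][0],np.median([l[1] for l in L],0).astype(np.float32)
def plane(n,uv,z):
    K,Rm,t=cam(n); uv=np.asarray(uv,float).reshape(-1,2)
    d=np.c_[(uv-K[:2,2])/[K[0,0],K[1,1]],np.ones(len(uv))]@Rm; o=-Rm.T@t
    return (o+d*((z-o[2])/d[:,2])[:,None])[:,:2]
def comp(mask,uv):
    n,l,s,c=cv2.connectedComponentsWithStats(mask.astype(np.uint8)); 
    # nearest component with area>30
    ok=[i for i in range(1,n) if s[i,4]>30]; i=min(ok,key=lambda i:np.hypot(*(c[i]-uv))); return l==i
def contour(m):
    cs,_=cv2.findContours(m.astype(np.uint8),0,1); return max(cs,key=len).reshape(-1,2)
def fitrect(P,w,h,x0):
    def f(q):
        c,s=np.cos(q[2]),np.sin(q[2]); D=P-q[:2]; a=np.abs(D@[c,s])-w/2-q[3]; b=np.abs(D@[-s,c])-h/2-q[3]
        return np.where((a>0)&(b>0),np.hypot(a,b),np.maximum(a,b))
    r=least_squares(f,[*x0,0],loss='soft_l1',f_scale=.0015); return r.x,np.median(np.abs(f(r.x)))
def cen(n,m,z):
    v,u=np.nonzero(m); return plane(n,np.c_[u,v],z).mean(0)
def dish(n,w,uv):
    m=comp((w[...,2]>.022)&(w[...,2]<.04),uv); return cen(n,m,.03),m.sum()
def bar(im,w,box,n='top'):
    u0,v0,u1,v1=box; s=np.zeros(im.shape[:2],bool); s[v0:v1,u0:u1]=1
    g=im.max(2).astype(int); hm=s&(g<70)&(w[...,2]<.06); hm=comp(hm,np.array([(u0+u1)/2,(v0+v1)/2]))
    return hm,g
E
python3 - <<'E'
from m import *
im,d=med('top'); w=cloud('top',d); np.save('t1.npy',d); save('top1',im)
ims,ds=med('side'); ws=cloud('side',ds); np.save('s1.npy',ds)
for uv in[(243,201),(244,245),(279,238)]: print('dish',dish('top',w,uv))
for uv in[(308,295),(369,289),(351,258)]: print('dish side',dish('side',ws,uv))
for n,W,uv in(('top',w,(341,200)),('side',ws,(305,205))):
    m=comp((W[...,2]>.0945)&(W[...,2]<.103),uv); P=plane(n,contour(m),.098); print(n,m.sum(),fitrect(P,.142,.232,[.52,-.02,-.1]))
m=(w[...,2]>.13)&(w[...,2]<.15); m[:,:320]=0;m[:,365:]=0;m[:180]=0;m[225:]=0; print('fork',m.sum(),cen('top',m,.136))
g=im.max(2).astype(int); sub=g[222:232,380:465]; print(g[226:242:3,384:464:4])
m=(w[...,2]>.19)&(w[...,2]<.3); m[:, :315]=0; m[:,375:]=0; m[160:]=0; v,u=np.nonzero(m); P=w[v,u]; hi=P[P[:,2]>.232]; print('clamp',hi.mean(0),np.median(hi,0),np.ptp(hi,0),len(hi))
E
```

```text
dish (array([0.5374687 , 0.32730861]), np.int64(245))
dish (array([0.38853675, 0.32960939]), np.int64(255))
dish (array([0.40585202, 0.21424435]), np.int64(255))
dish side (array([0.53737227, 0.33307327]), np.int64(377))
dish side (array([0.3894411 , 0.33518163]), np.int64(371))
dish side (array([0.40690274, 0.22059176]), np.int64(273))
top 2901 (array([ 0.50998163, -0.00082403, -0.10313103, -0.00169982]), np.float64(0.0009683585109675139))
side 1636 (array([ 0.5108736 ,  0.00576983, -0.09967733, -0.00297831]), np.float64(0.0012153178578964141))
fork 80 [5.09604679e-01 7.07693210e-05]
[[142 142 140 139 141 138 141 141 140 142 141 119  83  28  17  13  18  20
   21 143]
 [142 143 142 140 140 139 140 134 120 112 101  20  18  12   7  20  21 100
  127 140]
 [140 142 141 141 128 109 107 110 107 108  90  15  12  82 122 140 141 142
  138 142]
 [140 105 115 110 112 112 112 109 108 102 126 141 140 139 141 141 142 141
  141 141]
 [140 115 110 114 111 109 123 132 141 142 141 141 140 140 141 141 141 139
  140 141]
 [143 117 106 126 140 143 141 141 143 139 139 139 141 141 142 142 139 141
  140 139]]
clamp [ 0.6630128  -0.01591298  0.24766334] [ 0.6644659  -0.01453898  0.24888359] [0.04435743 0.09792141 0.0224863 ] 160
```

```bash
cat >> m.py <<'E'
def barpose(im,d,box):
    w=cloud('top',d); u0,v0,u1,v1=box; s=np.zeros(im.shape[:2],bool); s[v0:v1,u0:u1]=1; g=im.max(2).astype(int); c=np.array([(u0+u1)/2,(v0+v1)/2])
    h=comp(s&(g<75),c); b=comp(s&(g<130),c); a=cen('top',h,.018); bl=cen('top',b&~cv2.dilate(h.astype(np.uint8),np.ones((3,3))).astype(bool),.005)
    R_=rect(plane('top',contour(b),.008)); Rh=rect(plane('top',contour(h),.018)); print('handle',a,Rh,h.sum(),'blade',bl,'all',R_)
    e=bl-a; yaw=np.arctan2(e[1],e[0]); return a,bl,yaw,np.hypot(*e)
E
python3 - <<'E'
from m import *
im=cv2.imread('pics/top1.png')[...,::-1]; d=np.load('t1.npy'); print(barpose(im,d,(378,215,466,250)))
E
```

```text
handle [ 0.39857062 -0.32584077] (array([ 0.3986, -0.3261]), array([0.0214, 0.1078]), 7.328762054443359) 208 blade [ 0.38491324 -0.20799943] all (array([ 0.3917, -0.2643]), array([0.0293, 0.2445]), 7.614235877990723)
(array([ 0.39857062, -0.32584077]), array([ 0.38491324, -0.20799943]), np.float64(1.68617788659336), np.float64(0.11863012658581189))
```

```bash
cat > g.py <<'E'
import sys; from h import *
# usage: g.py x y z [yaw]  -> shift to write
a=[float(v) for v in sys.argv[1:]]; o=robot.get_obs(); p=o['tool_pos']; yaw=o['ee_rot'][2]
M=R.from_euler('xyz',o['ee_rot']).as_matrix()
print('t',round(o['time'],2),'pos',np.round(p,4),'rpy',np.round(o['ee_rot'],3),'w',round(o['width'],4),'F',np.round(o['wrist_force'],1))
for i in range(0,len(a),4):
    s=M.T@(np.array(a[i:i+3])-p)*100; dy=(a[i+3]-yaw+np.pi)%(2*np.pi)-np.pi
    print('shift cm',np.round(s,2),'turn',round(-dy,3),'rows>=',np.ceil(np.linalg.norm(s)/4.17),np.ceil(abs(dy)/.125))
E
python3 g.py .397 -.311 .10 1.686 .397 -.311 .002 1.686
```

```text
t 0.6 pos [ 0.175  -0.5215  0.1841] rpy [3.141 0.    0.324] w 0.0938 F [-0.3  0.4  0.1]
shift cm [ 27.74 -12.89   8.41] turn -1.362 rows>= 8.0 11.0
shift cm [ 27.74 -12.89  18.21] turn -1.362 rows>= 9.0 11.0
```

Request:
{"api": "servo_tool", "payload": {"series": "-1 27.74 -12.89 6 -1.362;-1 27.74 -12.89 6 -1.362;-1 27.74 -12.89 6 -1.362;-1 27.74 -12.89 6 -1.362;-1 27.74 -12.89 6 -1.362;-1 27.74 -12.89 6 -1.362;-1 27.74 -12.89 6 -1.362;-1 27.74 -12.89 6 -1.362;-1 27.74 -12.89 6 -1.362;-1 27.74 -12.89 6 -1.362;-1 27.74 -12.89 8.4 -1.362;-1 27.74 -12.89 8.4 -1.362;-1 27.74 -12.89 8.4 -1.362;-1 27.74 -12.89 8.4 -1.362;-1 27.74 -12.89 8.4 -1.362;-1 27.74 -12.89 8.4 -1.362"}}

```text
time: 1.93
tool_pos: [0.3973, -0.3116, 0.1012]
ee_rot: [3.14, 0.002, 1.684]
wrist_force: [-0.2, -0.5, 0.3]
width: 0.0938
```

```bash
python3 g.py .397 -.311 .10 1.686 .397 -.311 .003 1.686
```

```text
t 1.93 pos [ 0.3973 -0.3116  0.1012] rpy [3.140e+00 2.000e-03 1.684e+00] w 0.0938 F [-0.2 -0.5  0.3]
shift cm [ 0.06 -0.03  0.12] turn -0.002 rows>= 1.0 1.0
shift cm [ 0.08 -0.04  9.82] turn -0.002 rows>= 3.0 1.0
```

Request:
{"api": "servo_tool", "payload": {"series": "-1 0 0 4 0;-1 0 0 7 0;-1 0 0 9 0;-1 0 0 9.8 0;-1 0 0 9.8 0;-1 0 0 9.8 0;1 0 0 9.8 0;1 0 0 9.8 0;1 0 0 9.8 0;1 0 0 9.8 0;1 0 0 9.8 0;1 0 0 9.8 0;1 0 0 9.8 0;1 0 0 9.8 0;1 0 0 9.8 0;1 0 0 9.8 0;1 0 0 8.5 0;1 0 0 6 0;1 0 0 3 0;1 0 0 0 0"}}

```text
time: 3.6
tool_pos: [0.3964, -0.3104, 0.1004]
ee_rot: [-3.14, -0.002, 1.686]
wrist_force: [0.2, -0.7, 0.2]
width: 0.0038
```

```bash
python3 g.py .41 -.05 .20 3.039
```

```text
t 3.6 pos [ 0.3964 -0.3104  0.1004] rpy [-3.140e+00 -2.000e-03  1.686e+00] w 0.0038 F [ 0.2 -0.7  0.2]
shift cm [25.73  4.33 -9.93] turn -1.353 rows>= 7.0 11.0
```

```bash
python3 - <<'E'
from m import *
im,d=med('top',3); save('top2',im); np.save('t2.npy',d)
cv2.imwrite('pics/c2.png',cv2.resize(im[150:320,340:520,::-1],None,fx=4,fy=3.4,interpolation=2))
E
```

```text
(no output)
```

View pics/c2.png

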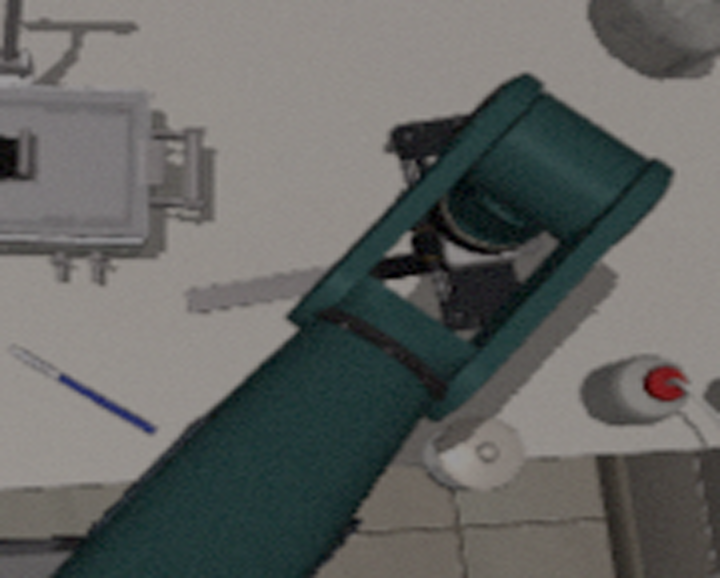

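The fingers are shut on nothing. The bar still lies in place with its tip at about (387,238), so I'll retry and check each stage.

Request:
{"api": "servo_tool", "payload": {"series": "-1 0 0 0 0;-1 0 0 0 0;-1 0 0 0 0;-1 0 0 0 0;-1 0 0 0 0;-1 0 0 0 0;-1 0 0 0 0;-1 0 0 0 0;-1 0 0 4 0;-1 0 0 7 0;-1 0 0 9 0;-1 0 0 9.8 0;-1 0 0 9.8 0;-1 0 0 9.8 0;-1 0 0 9.8 0"}}

```text
time: 5.0
tool_pos: [0.3982, -0.3121, 0.004]
ee_rot: [3.139, 0.003, 1.686]
wrist_force: [1.1, -0.3, -0.3]
width: 0.0932
```

Request:
{"api": "servo_tool", "payload": {"series": "1 0 0 0 0;1 0 0 0 0;1 0 0 0 0;1 0 0 0 0;1 0 0 0 0;1 0 0 0 0;1 0 0 0 0;1 0 0 0 0;1 0 0 0 0;1 0 0 0 0;1 0 0 0 0;1 0 0 0 0;1 0 0 0 0"}}

```text
time: 6.08
tool_pos: [0.397, -0.311, 0.0021]
ee_rot: [-3.142, 0.0, 1.686]
wrist_force: [0.7, -0.3, -0.1]
width: 0.0106
```

```bash
python3 - <<'E'
from m import *
im,d=med('side',3); save('side3',im)
q=proj('side',[.3969,-.3109,.02])[0]; print(q); u,v=q.astype(int)
cv2.imwrite('pics/c3.png',cv2.resize(im[v-70:v+50,u-60:u+60,::-1],None,fx=5,fy=5,interpolation=2))
E
```

```text
[327.14879415 166.54187076]
```

View pics/c3.png

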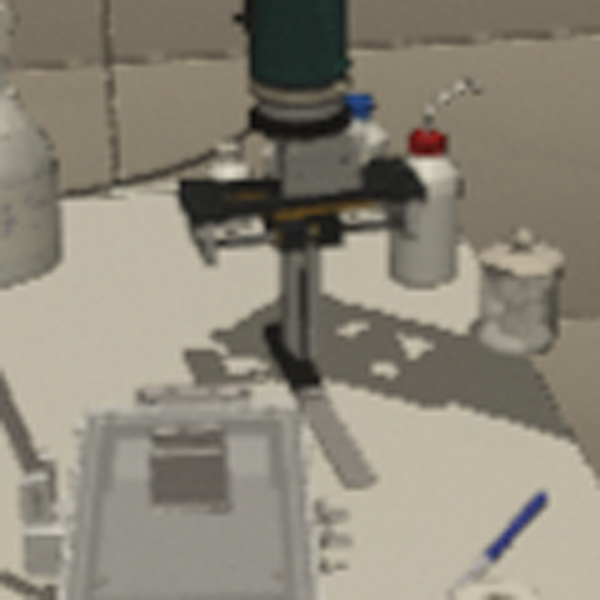

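```bash
python3 - <<'E'
from m import *
im,d=med('side',3); w=cloud('side',d); print(robot.get_obs()['width'],robot.get_obs()['tool_pos'])
for v in range(150,186,2):
    print(v,' '.join('%4d/%4d/%3d/%3d'%(*(w[v,u]*1000),im[v,u].max()) for u in range(318,338,3)))
E
```

```text
0.00026400063682156485 [ 0.3969943  -0.31099377  0.00209344]
150  407/-519/ -4/188  394/-513/ -2/190  408/-308/ 92/ 89  398/-301/ 95/ 72  386/-302/ 93/124  342/-504/ -2/190  329/-501/ -2/190
152  410/-495/ -2/189  396/-498/ -5/188  408/-308/ 84/ 93  397/-304/ 85/ 72  387/-300/ 86/125  345/-485/ -3/190  332/-483/ -3/191
154  412/-475/ -2/188  400/-471/ -1/189  409/-307/ 76/104  398/-300/ 78/ 82  386/-303/ 76/117  348/-467/ -4/179  336/-461/ -2/191
156  415/-454/ -1/190  402/-455/ -3/144  409/-304/ 69/100  398/-301/ 70/ 82  386/-303/ 68/101  352/-446/ -3/104  339/-443/ -2/168
158  417/-436/ -2/102  404/-438/ -4/103  408/-310/ 57/ 85  398/-301/ 61/ 83  386/-302/ 60/101  355/-427/ -2/102  343/-420/  0/102
160  419/-422/ -4/102  407/-416/ -2/ 76  408/-310/ 49/ 85  398/-300/ 53/ 81  387/-299/ 53/101  357/-410/ -3/103  345/-408/ -3/122
162  422/-402/ -3/103  413/-366/ 13/ 28  408/-314/ 38/ 81  398/-299/ 45/ 81  387/-301/ 43/101  361/-387/ -1/103  348/-388/ -2/174
164  424/-382/ -2/103  415/-353/ 10/ 28  409/-310/ 32/ 73  398/-301/ 36/ 83  387/-301/ 35/101  364/-370/ -1/103  351/-372/ -4/103
[... 600 characters left out ...]
1/-270/  8/138  377/-287/ -2/191  365/-288/ -3/191
176  457/-103/ 96/185  447/-103/ 95/183  437/-104/ 94/186  404/-264/  3/106  392/-264/  2/130  380/-270/ -1/167  368/-272/ -3/191
178  458/ -93/ 94/158  449/ -81/100/139  439/ -88/ 95/147  405/-259/ -2/126  395/-249/  2/136  383/-250/  0/145  371/-254/ -2/192
180  460/ -76/ 97/127  450/ -77/ 95/127  440/ -76/ 95/155  428/ -91/ 85/148  397/-232/  3/138  386/-233/  1/138  373/-241/ -3/183
182  462/ -64/ 96/133  452/ -65/ 94/128  442/ -63/ 95/151  433/ -62/ 94/170  399/-221/  1/128  388/-218/  2/138  377/-216/  2/163
184  463/ -55/ 94/161  453/ -53/ 94/128  444/ -49/ 95/152  434/ -51/ 94/172  400/-211/ -1/159  390/-206/  0/135  379/-201/  2/136
```

The depth data show the real fingertips about 25 mm higher than the reported TCP z, so the jaws shut above the handle. I'll open and go lower in small steps, watching the force.

Request:
{"api": "servo_tool", "payload": {"series": "-1 0 0 0 0;-1 0 0 0 0;-1 0 0 0 0;-1 0 0 0 0;-1 0 0 0 0;-1 0 0 0 0;-1 0 0 0 0;-1 0 0 0 0;-1 0 0 0 0;-1 0 0 0 0;-1 0 0 0.4 0;-1 0 0 0.8 0;-1 0 0 1.0 0;-1 0 0 1.2 0;-1 0 0 1.4 0;-1 0 0 1.4 0;-1 0 0 1.4 0"}}

```text
time: 7.8
tool_pos: [0.3969, -0.3109, -0.0121]
ee_rot: [-3.141, -0.0, 1.686]
wrist_force: [-0.5, -0.7, 0.0]
width: 0.0939
```

```bash
python3 - <<'E'
from m import *
o=robot.get_obs(); print(o['tool_pos'],o['wrist_force'])
im,d=med('side',3); w=cloud('side',d); p=o['tool_pos']
s=(abs(w[...,1]-p[1]-.01)<.03)&(abs(w[...,0]-p[0])<.075)&(w[...,2]>.004)
for a in np.arange(-.07,.071,.01):
    q=w[s&(abs(w[...,0]-p[0]-a)<.005)&(w[...,2]>.02-0*a)]; print(round(a,3),len(q),np.round(np.sort(q[:,2])[:4],3) if len(q) else '')
v,u=np.nonzero(s); x0,y0=u.min()-5,v.min()-5
cv2.imwrite('pics/c4.png',cv2.resize(im[120:190,285:370,::-1],None,fx=7,fy=7,interpolation=2))
E
```

```text
[ 0.39686963 -0.31091067 -0.01210644] [-0.54789763 -0.71562983  0.00072726]
-0.07 47 [0.109 0.11  0.113 0.114]
-0.06 68 [0.022 0.027 0.033 0.036]
-0.05 105 [0.022 0.023 0.024 0.025]
-0.04 54 [0.118 0.119 0.12  0.121]
-0.03 115 [0.116 0.116 0.12  0.12 ]
-0.02 117 [0.117 0.117 0.118 0.12 ]
-0.01 140 [0.119 0.12  0.122 0.123]
0.0 155 [0.114 0.117 0.119 0.12 ]
0.01 158 [0.117 0.117 0.12  0.121]
0.02 137 [0.118 0.119 0.119 0.121]
0.03 130 [0.115 0.116 0.119 0.12 ]
0.04 71 [0.116 0.116 0.12  0.121]
0.05 143 [0.021 0.021 0.021 0.024]
0.06 124 [0.021 0.026 0.027 0.03 ]
0.07 31 [0.142 0.147 0.147 0.147]
```

View pics/c4.png

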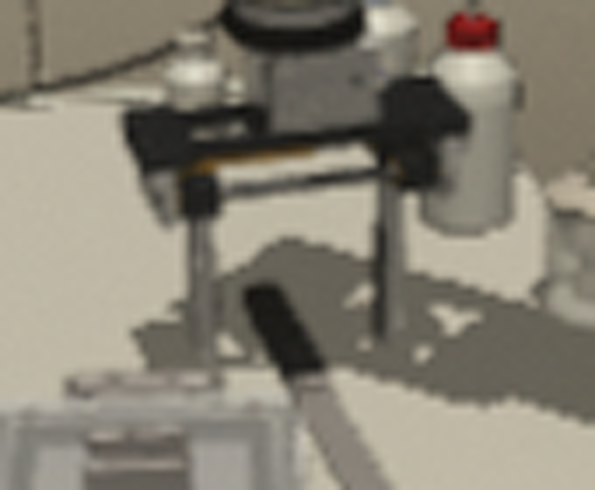

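Request:
{"api": "servo_tool", "payload": {"series": "-1 0 0 0.4 0;-1 0 0 0.8 0;-1 0 0 1.1 0;-1 0 0 1.3 0;-1 0 0 1.3 0;-1 0 0 1.3 0"}}

```text
time: 8.45
tool_pos: [0.3971, -0.3112, -0.0212]
ee_rot: [3.142, 0.0, 1.686]
wrist_force: [-6.1, 5.3, 20.5]
width: 0.094
```

Request:
{"api": "servo_tool", "payload": {"series": "-1 0 0 0.1 0;-1 0 0 0.2 0;-1 0 0 0.2 0;-1 0 0 0.2 0"}}

```text
time: 8.78
tool_pos: [0.3972, -0.3112, -0.0213]
ee_rot: [3.142, 0.001, 1.686]
wrist_force: [-8.1, 8.6, 30.5]
width: 0.0943
```

```bash
python3 - <<'E'
from m import *
o=robot.get_obs(); print(o['tool_pos'],o['wrist_force'])
im,d=med('side',3); w=cloud('side',d); p=o['tool_pos']
g=im.max(2).astype(int)
for u in (313,314,315,337,338,339,340,341):
    print(u,[(v,*(np.round(w[v,u]*1000).astype(int)),g[v,u]) for v in range(160,178,2)])
E
```

```text
[ 0.39718012 -0.31121921 -0.02130436] [-8.12703733  8.63510884 30.5038555 ]
313 [(160, np.int64(453), np.int64(-292), np.int64(62), np.int64(100)), (162, np.int64(454), np.int64(-292), np.int64(54), np.int64(101)), (164, np.int64(454), np.int64(-295), np.int64(44), np.int64(104)), (166, np.int64(454), np.int64(-294), np.int64(36), np.int64(97)), (168, np.int64(454), np.int64(-294), np.int64(27), np.int64(96)), (170, np.int64(454), np.int64(-296), np.int64(18), np.int64(93)), (172, np.int64(454), np.int64(-298), np.int64(8), np.int64(109)), (174, np.int64(470), np.int64(-142), np.int64(84), np.int64(175)), (176, np.int64(473), np.int64(-108), np.int64(96), np.int64(152))]
314 [(160, np.int64(449), np.int64(-297), np.int64(59), np.int64(104)), (162, np.int64(450), np.int64(-294), np.int64(53), np.int64(104)), (164, np.int64(450), np.int64(-294), np.int64(44), np.int64(105)), (166, np.int64(450), np.int64(-296), np.int64(35), np.int64(104)), (168, np.int64(450), np.int64(-295), np.int64(27), np.int64(106)), (170, np.int64(450), np.int64(-297), np.int64(17), np.int64(105)), (172, np.int6
[... 3104 characters left out ...]
int64(-3), np.int64(141)), (176, np.int64(353), np.int64(-270), np.int64(-4), np.int64(192))]
341 [(160, np.int64(343), np.int64(-307), np.int64(46), np.int64(104)), (162, np.int64(343), np.int64(-309), np.int64(36), np.int64(105)), (164, np.int64(343), np.int64(-308), np.int64(28), np.int64(111)), (166, np.int64(342), np.int64(-309), np.int64(19), np.int64(119)), (168, np.int64(343), np.int64(-305), np.int64(12), np.int64(105)), (170, np.int64(342), np.int64(-308), np.int64(2), np.int64(104)), (172, np.int64(344), np.int64(-300), np.int64(-3), np.int64(104)), (174, np.int64(347), np.int64(-282), np.int64(-2), np.int64(125)), (176, np.int64(349), np.int64(-270), np.int64(-4), np.int64(192))]
```

The bench contact comes at reported z = -0.0213, so true z is the reported z plus 0.0213. I'll put that into the helper and grip.

Request:
{"api": "servo_tool", "payload": {"series": "-1 0 0 -0.3 0;-1 0 0 -0.6 0;1 0 0 -0.6 0;1 0 0 -0.6 0;1 0 0 -0.6 0;1 0 0 -0.6 0;1 0 0 -0.6 0;1 0 0 -0.6 0;1 0 0 -0.6 0;1 0 0 -0.6 0;1 0 0 -0.6 0;1 0 0 -0.6 0;1 0 0 -0.6 0;1 0 0 -0.6 0;1 0 0 -0.6 0;1 0 0 -0.6 0;1 0 0 -0.6 0;1 0 0 -0.6 0"}}

```text
time: 10.43
tool_pos: [0.3971, -0.3109, -0.0211]
ee_rot: [3.141, -0.0, 1.686]
wrist_force: [2.0, 0.4, -0.5]
width: 0.022
```

```bash
sed -i 's/p=o\[.tool_pos.\];/p=o["tool_pos"]+[0,0,.0213];/' g.py; python3 g.py .397 -.311 .20 1.686
```

```text
t 10.43 pos [ 3.971e-01 -3.109e-01  2.000e-04] rpy [ 3.141 -0.     1.686] w 0.022 F [ 2.   0.4 -0.5]
shift cm [-1.000e-02 -0.000e+00 -1.998e+01] turn -0.0 rows>= 5.0 1.0
```

Request:
{"api": "servo_tool", "payload": {"series": "1 0 0 -4 0;1 0 0 -8 0;1 0 0 -12 0;1 0 0 -16 0;1 0 0 -20 0;1 0 0 -20 0;1 0 0 -20 0"}}

```text
time: 11.02
tool_pos: [0.3973, -0.3118, 0.1811]
ee_rot: [3.14, 0.003, 1.685]
wrist_force: [-0.3, -0.7, -3.9]
width: 0.0218
```

```bash
python3 g.py .3755 -.0469 .20 3.039 .3755 -.0469 .11 3.039
```

```text
t 11.02 pos [ 0.3973 -0.3118  0.2024] rpy [3.140e+00 3.000e-03 1.685e+00] w 0.0218 F [-0.3 -0.7 -3.9]
shift cm [26.57  0.86  0.15] turn -1.354 rows>= 7.0 11.0
shift cm [26.6   0.85  9.15] turn -1.354 rows>= 7.0 11.0
```

Request:
{"api": "servo_tool", "payload": {"series": "1 3 0.1 0 -0.12;1 6 0.2 0 -0.25;1 9 0.3 0 -0.37;1 12 0.4 0 -0.5;1 15 0.5 0 -0.62;1 18 0.6 0 -0.75;1 20 0.7 0 -0.87;1 22 0.8 0 -1;1 24 0.85 0 -1.12;1 26 0.85 0 -1.24;1 26.57 0.85 0 -1.354;1 26.6 0.85 3 -1.354;1 26.6 0.85 6 -1.354;1 26.6 0.85 8 -1.354;1 26.6 0.85 9.15 -1.354;1 26.6 0.85 9.15 -1.354;1 26.6 0.85 9.15 -1.354"}}

```text
time: 12.43
tool_pos: [0.3735, -0.0456, 0.086]
ee_rot: [3.141, -0.004, 3.04]
wrist_force: [0.5, 0.2, -2.6]
width: 0.0217
```

```bash
python3 g.py .3755 -.0469 .11 3.039; python3 - <<'E'
from m import *
im,d=med('side',2)
save('c5',cv2.resize(im[110:270,260:460],None,fx=3.5,fy=3.5,interpolation=2))
E
```

```text
t 12.43 pos [ 0.3735 -0.0456  0.1073] rpy [ 3.141 -0.004  3.04 ] w 0.0217 F [ 0.5  0.2 -2.6]
shift cm [-0.21 -0.11 -0.28] turn 0.001 rows>= 1.0 1.0
```

View pics/c5.png

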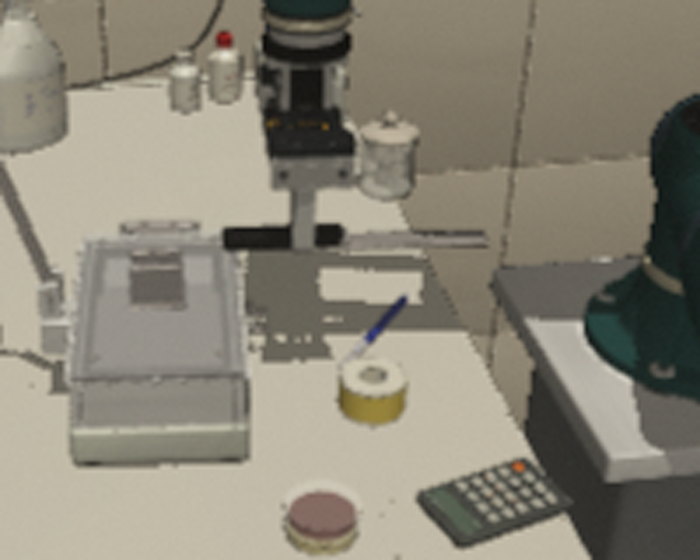

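Request:
{"api": "servo_tool", "payload": {"series": "1 0 0 0.4 0;1 0 0 0.7 0;1 0 0 0.9 0;1 0 0 1.1 0;1 0 0 1.3 0;1 0 0 1.5 0;1 0 0 1.5 0"}}

```text
time: 13.12
tool_pos: [0.3748, -0.0458, 0.0729]
ee_rot: [-3.141, 0.0, 3.04]
wrist_force: [-4.0, 1.1, 2.0]
width: 0.0219
```

Request:
{"api": "servo_tool", "payload": {"series": "1 0 0 0.2 0;1 0 0 0.4 0;1 0 0 0.6 0;1 0 0 0.8 0;1 0 0 1.0 0;1 0 0 1.0 0;1 0 0 1.0 0"}}

```text
time: 13.7
tool_pos: [0.3751, -0.0458, 0.0623]
ee_rot: [-3.142, 0.0, 3.04]
wrist_force: [-1.7, -0.7, 0.9]
width: 0.0215
```

```bash
cat > tilt.py <<'E'
from m import *
# tilt of held bar: fit line to blade points from the side camera, in a box around a line
def tilt(c,dirv,n='side',lo=.02,hi=.17,half=.02):
    im,d=med(n,4); w=cloud(n,d); D=w-np.array(c); a=D[...,0]*dirv[0]+D[...,1]*dirv[1]; b=-D[...,0]*dirv[1]+D[...,1]*dirv[0]
    s=(a>lo)&(a<hi)&(abs(b)<half)&(abs(D[...,2])<.07)
    A,Z=a[s],D[...,2][s]
    for k in np.arange(lo,hi,.015):
        q=Z[(A>=k)&(A<k+.015)]; print(round(k,3),len(q),np.round(np.median(q),4) if len(q) else '', np.round(b[s][(A>=k)&(A<k+.015)].mean(),4) if len(q) else '')
    p=np.polyfit(A,Z,1); r=Z-np.polyval(p,A); k=abs(r)<.008; p=np.polyfit(A[k],Z[k],1); print('slope deg',np.degrees(np.arctan(p[0])),'z0',p[1],len(A),k.sum(), 'max a',A[k].max())
E
python3 - <<'E'
from tilt import *
o=robot.get_obs(); c=o['tool_pos']+[0,0,.0213]; print(c,o['wrist_force']); y=o['ee_rot'][2]; tilt(c,[np.cos(y),np.sin(y)])
E
```

```text
[ 0.37509965 -0.04579491  0.08362426] [-1.70448644 -0.69143399  0.91899728]
0.02 31 0.0063 -0.007
0.035 24 -0.0051 -0.0077
0.05 23 -0.0113 -0.0029
0.065 21 -0.0147 -0.0032
0.08 22 -0.0184 -0.0039
0.095 20 -0.0216 -0.0033
0.11 22 -0.0256 -0.0039
0.125 21 -0.0289 -0.0028
0.14 22 -0.0327 -0.0033
0.155 9 -0.035 -0.0039
0.17 0  
slope deg -14.924195487366227 z0 0.005695849100414752 215 201 max a 0.16194753510195453
```

Request:
{"api": "servo_tool", "payload": {"series": "1 0 0 0.15 0;1 0 0 0.3 0;1 0 0 0.3 0;1 0 0 -1 0;1 0 0 -4 0;1 0 0 -8 0;1 0 0 -12 0;1 0 0 -12 0;1 0 0 -12 0;1 0 0 -12 0"}}

```text
time: 14.73
tool_pos: [0.3741, -0.0456, 0.1808]
ee_rot: [3.141, -0.003, 3.04]
wrist_force: [-0.5, -0.1, -3.7]
width: 0.0213
```

```bash
python3 - <<'E'
from tilt import *
o=robot.get_obs(); c=o['tool_pos']+[0,0,.0213]; print(c,o['wrist_force']); y=o['ee_rot'][2]; tilt(c,[np.cos(y),np.sin(y)])
E
python3 g.py .477 -.32 .20 1.468
```

```text
[ 0.37411561 -0.04555136  0.20210785] [-0.47308477 -0.08329611 -3.65838414]
0.02 37 0.003 -0.0086
0.035 25 -0.0077 -0.008
0.05 22 -0.0139 -0.0046
0.065 21 -0.0181 -0.0044
0.08 22 -0.0219 -0.0044
0.095 20 -0.0256 -0.0035
0.11 20 -0.0299 -0.0047
0.125 21 -0.0341 -0.004
0.14 21 -0.0378 -0.0047
0.155 9 -0.041 -0.0038
0.17 0  
slope deg -16.995601526065936 z0 0.005749577805701341 218 204 max a 0.16209752422064883
t 14.93 pos [ 0.3736 -0.0454  0.2015] rpy [ 3.141 -0.005  3.04 ] w 0.0218 F [ 0.3 -0.6 -2.5]
shift cm [-13.07 -26.27   0.07] turn 1.572 rows>= 8.0 13.0
```

```bash
python3 g.py .4782 -.309 .20 1.468  .4797 -.2939 .14 1.468
```

```text
t 14.93 pos [ 0.3736 -0.0454  0.2015] rpy [ 3.141 -0.005  3.04 ] w 0.0218 F [ 0.3 -0.6 -2.5]
shift cm [-13.08 -25.16   0.07] turn 1.572 rows>= 7.0 13.0
shift cm [-13.1  -23.65   6.07] turn 1.572 rows>= 7.0 13.0
```

Request:
{"api": "servo_tool", "payload": {"series": "1 -1 -2.2 0 0.12;1 -2 -4.4 0 0.24;1 -3.2 -6.6 0 0.36;1 -4.4 -8.8 0 0.48;1 -5.5 -11 0 0.6;1 -6.6 -13.2 0 0.72;1 -7.8 -15.4 0 0.84;1 -9 -17.6 0 0.96;1 -10 -19.8 0 1.08;1 -11 -22 0 1.2;1 -12 -24 0 1.32;1 -13.08 -25.16 0 1.44;1 -13.08 -25.16 0 1.572;1 -13.08 -25.16 0 1.572;1 -13.1 -23.65 2 1.572;1 -13.1 -23.65 4 1.572;1 -13.1 -23.65 6 1.572;1 -13.1 -23.65 6 1.572;1 -13.1 -23.65 6 1.572"}}

```text
time: 16.52
tool_pos: [0.4799, -0.293, 0.1206]
ee_rot: [-3.138, -0.002, 1.47]
wrist_force: [0.7, 0.7, -2.4]
width: 0.0217
```

```bash
python3 g.py .4797 -.2939 .14 1.468 .4797 -.2939 .129 1.468; python3 - <<'E'
from tilt import *
o=robot.get_obs(); c=o['tool_pos']+[0,0,.0213]; y=o['ee_rot'][2]; tilt(c,[np.cos(y),np.sin(y)],'top')
E
```

```text
t 16.52 pos [ 0.4799 -0.293   0.1419] rpy [-3.138e+00 -2.000e-03  1.470e+00] w 0.0217 F [ 0.7  0.7 -2.4]
shift cm [-0.09 -0.01  0.19] turn 0.002 rows>= 1.0 1.0
shift cm [-0.09 -0.01  1.29] turn 0.002 rows>= 1.0 1.0
0.02 8 0.0149 0.0052
0.035 4 -0.0067 -0.008
0.05 30 -0.0102 -0.0017
0.065 38 -0.0141 -0.0004
0.08 33 -0.0183 -0.0009
0.095 39 -0.0219 -0.0006
0.11 39 -0.0269 -0.0011
0.125 38 -0.0301 0.0015
0.14 53 -0.0345 0.0031
0.155 19 -0.0429 -0.0001
0.17 0  
slope deg -16.70162656245768 z0 0.008837120872998315 301 267 max a 0.16752699470450053
```

Request:
{"api": "servo_tool", "payload": {"series": "1 0 0 0.4 0;1 0 0 0.8 0;1 0 0 1.1 0;1 0 0 1.1 0;1 0 0 1.1 0;1 0 0 1.1 0"}}

```text
time: 17.22
tool_pos: [0.4812, -0.2944, 0.1115]
ee_rot: [-3.141, 0.0, 1.468]
wrist_force: [0.4, 0.3, -3.9]
width: 0.022
```

Request:
{"api": "servo_tool", "payload": {"series": "1 0 0 0.1 0;1 0 0 0.15 0;1 0 0 0.15 0;1 0 0 0.15 0;1 0 0 0.15 0"}}

```text
time: 17.63
tool_pos: [0.4812, -0.2944, 0.1101]
ee_rot: [3.142, 0.0, 1.468]
wrist_force: [0.4, -0.1, -2.7]
width: 0.0219
```

Request:
{"api": "servo_tool", "payload": {"series": "1 0 0 0.1 0;1 0 0 0.15 0;1 0 0 0.15 0;1 0 0 0.15 0;1 0 0 0.15 0"}}

```text
time: 18.05
tool_pos: [0.4811, -0.2943, 0.1086]
ee_rot: [-3.142, 0.0, 1.468]
wrist_force: [0.1, -0.1, -2.4]
width: 0.0217
```

Request:
{"api": "servo_tool", "payload": {"series": "1 0 0 0.1 0;1 0 0 0.15 0;1 0 0 0.15 0;1 0 0 0.15 0;1 0 0 0.15 0"}}

```text
time: 18.47
tool_pos: [0.4812, -0.2944, 0.1071]
ee_rot: [3.142, 0.0, 1.468]
wrist_force: [-0.8, 0.1, -3.6]
width: 0.0216
```

Request:
{"api": "servo_tool", "payload": {"series": "1 0 0 0.1 0;1 0 0 0.15 0;1 0 0 0.15 0;1 0 0 0.15 0;1 0 0 0.15 0"}}

```text
time: 18.88
tool_pos: [0.4813, -0.2945, 0.1059]
ee_rot: [3.141, 0.0, 1.468]
wrist_force: [0.0, -0.7, -1.2]
width: 0.0219
```

Request:
{"api": "servo_tool", "payload": {"series": "1 0 0 0.1 0;1 0 0 0.1 0;1 0 0 0.1 0;1 0 0 0.1 0;1 0 0 0.1 0"}}

```text
time: 19.3
tool_pos: [0.4813, -0.2945, 0.1048]
ee_rot: [3.141, 0.0, 1.468]
wrist_force: [-0.9, -0.7, -0.8]
width: 0.0217
```

Request:
{"api": "servo_tool", "payload": {"series": "1 0 0 -0.1 0;1 0.2 0 -0.05 0;1 0.4 0 0.0 0;1 0.6 0 0.06 0;1 0.8 0 0.11 0;1 1.0 0 0.16 0;1 1.2 0 0.22 0;1 1.2 0 0.22 0;1 1.2 0 0.22 0"}}

```text
time: 20.05
tool_pos: [0.4824, -0.2818, 0.1021]
ee_rot: [-3.141, -0.001, 1.468]
wrist_force: [-0.7, -0.1, -2.4]
width: 0.0218
```

```bash
python3 - <<'E'
from tilt import *
o=robot.get_obs(); c=o['tool_pos']+[0,0,.0213]; y=o['ee_rot'][2]; print(c,o['wrist_force']); tilt(c,[np.cos(y),np.sin(y)],'top')
im,d=med('side',1); im2,_=med('top',1); u,v=proj('side',[.495,-.14,.09])[0].astype(int); u2,v2=proj('top',[.495,-.14,.09])[0].astype(int); print(u,v,u2,v2)
a=cv2.resize(im[v-35:v+35,u-35:u+35],None,fx=5.6,fy=5.6,interpolation=2); b=cv2.resize(im2[v2-35:v2+35,u2-35:u2+35],None,fx=5.6,fy=5.6,interpolation=2); save('c6',np.hstack([a,b]))
E
```

```text
[ 0.48237025 -0.28178688  0.12342714] [-0.73944293 -0.10796003 -2.44348103]
0.02 15 0.0118 0.0072
0.035 3 -0.0117 -0.0077
0.05 31 -0.011 0.0001
0.065 40 -0.0143 0.0015
0.08 40 -0.0186 0.0011
0.095 40 -0.0227 0.0006
0.11 36 -0.0268 0.0014
0.125 60 -0.0337 0.0016
0.14 28 -0.0342 0.0012
0.155 61 -0.0253 0.0003
0.17 0  
slope deg -13.23263565856114 z0 0.00213025753382097 354 279 max a 0.16512831862962923
305 173 384 198
```

View pics/c6.png

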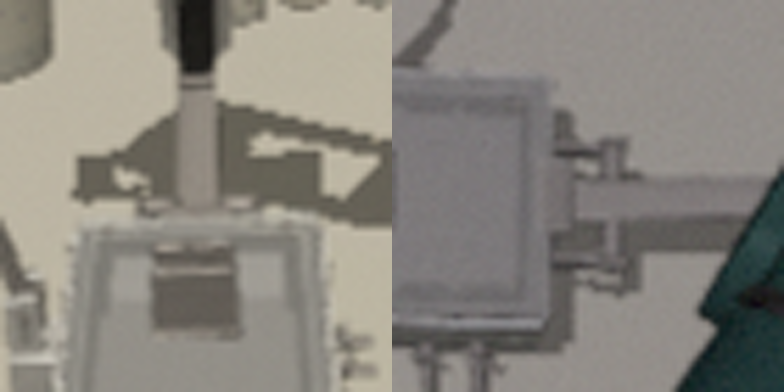

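The left view (side camera) shows the blade over the rod, reaching the lid. The right view (top camera) shows the tab at (565,195) covering the blade end, and the blade crossing the rod at (612,195). The tip is under the tab, so I'll lever.

Request:
{"api": "servo_tool", "payload": {"series": "1 -0.15 0 0.4 0;1 -0.3 0 0.8 0;1 -0.42 0 1.3 0;1 -0.56 0 1.8 0;1 -0.66 0 2.2 0;1 -0.74 0 2.6 0;1 -0.8 0 3.0 0;1 -0.86 0 3.4 0;1 -0.86 0 3.4 0"}}

```text
time: 21.1
tool_pos: [0.4828, -0.2911, 0.0715]
ee_rot: [3.138, 0.001, 1.468]
wrist_force: [-2.6, 5.1, 12.4]
width: 0.0218
```

Request:
{"api": "servo_tool", "payload": {"series": "1 -0.03 0 0.3 0;1 -0.06 0 0.6 0;1 -0.09 0 0.9 0;1 -0.09 0 1.2 0;1 -0.09 0 1.5 0;1 -0.09 0 1.5 0;1 -0.09 0 1.5 0;1 -0.09 0 1.5 0;1 -0.09 0 1.5 0"}}

```text
time: 21.85
tool_pos: [0.4812, -0.2925, 0.0531]
ee_rot: [-3.141, 0.001, 1.468]
wrist_force: [-0.6, -3.0, -2.1]
width: 0.0217
```

```bash
cat > lid.py <<'E'
from m import *
def lidz(k=4,show=True):
    im,d=med('top',k); w=cloud('top',d); ex=np.array([.9947,-.1028]); ey=np.array([.1028,.9947]); D=w[...,:2]-[.510,-.0005]
    X,Y,Z=D@ex,D@ey,w[...,2]
    for a in(-.124,-.1,-.08,-.05,.04,.08,.1):
        s=(abs(X)<.05)&(abs(Y-a)<.008)&(Z>.08)&(Z<.13); 
        if a<-.12: s&=(abs(X)<.02)&(abs(Y-a)<.004)
        print(a,s.sum(),np.round(np.median(Z[s]),4) if s.any() else '')
E
python3 - <<'E'
from tilt import *; from lid import lidz
o=robot.get_obs(); c=o['tool_pos']+[0,0,.0213]; y=o['ee_rot'][2]; print(c,o['wrist_force']); tilt(c,[np.cos(y),np.sin(y)],'top'); lidz()
E
```

```text
[ 0.48120153 -0.29245247  0.07441768] [-0.62369164 -3.00197908 -2.09492478]
0.02 10 0.0206 0.0083
0.035 3 0.0092 -0.0092
0.05 26 0.0108 -0.0009
0.065 36 0.0136 0.0015
0.08 31 0.0142 0.001
0.095 39 0.0151 0.0014
0.11 37 0.0163 0.0009
0.125 38 0.0177 0.0007
0.14 53 0.0182 0.0013
0.155 37 0.0208 0.0007
0.17 0  
slope deg 4.280112124090303 z0 0.0072114170824398695 310 281 max a 0.1632499959503764
-0.124 28 0.1028
-0.1 156 0.103
-0.08 153 0.1021
-0.05 151 0.1017
0.04 152 0.0998
0.08 151 0.0987
0.1 154 0.0983
```

Request:
{"api": "servo_tool", "payload": {"series": "1 0 0 0.2 0;1 0 0 0.4 0;1 0 0 0.6 0;1 0 0 0.8 0;1 0 0 0.8 0;1 0 0 0.8 0;1 0 0 0.8 0;1 0 0 0.8 0"}}

```text
time: 22.92
tool_pos: [0.4815, -0.2915, 0.0453]
ee_rot: [-3.142, -0.001, 1.468]
wrist_force: [-0.0, -0.6, -1.5]
width: 0.0219
```

```bash
python3 - <<'E'
from lid import lidz
lidz()
E
```

```text
-0.124 27 0.1039
-0.1 155 0.1041
-0.08 152 0.1039
-0.05 152 0.103
0.04 154 0.1002
0.08 151 0.0991
0.1 154 0.0989
```

Request:
{"api": "servo_tool", "payload": {"series": "1 -0.5 0 0.07 0;1 -1 0 0.14 0;1 -1.5 0 0.21 0;1 -2.5 0 0.35 0;1 -3.5 0 0.5 0;1 -4.5 0 0.63 0;1 -5.5 0 0.77 0;1 -6.5 0 0.7 0;1 -6.5 0 0 0;1 -6.5 0 -3 0;1 -6.5 0 -6 0;1 -6.5 0 -6 0;1 -6.5 0 -6 0;1 -6.5 0 -6 0"}}

```text
time: 24.28
tool_pos: [0.4744, -0.3561, 0.1048]
ee_rot: [-3.141, -0.001, 1.468]
wrist_force: [-0.6, -0.7, -3.5]
width: 0.0216
```

```bash
python3 - <<'E'
from lid import *; 
lidz()
im,d=med('top',3); w=cloud('top',d); m=comp((w[...,2]>.0945)&(w[...,2]<.106),(341,200)); P=plane('top',contour(m),.098); print(m.sum(),fitrect(P,.142,.232,[.51,-.001,-.1]))
from tilt import *
o=robot.get_obs(); c=o['tool_pos']+[0,0,.0213]; y=o['ee_rot'][2]; print(c,o['wrist_force']); tilt(c,[np.cos(y),np.sin(y)],'top')
E
python3 g.py .385 -.33 .12 1.62 .385 -.33 .02 1.62
```

```text
-0.124 36 0.0969
-0.1 152 0.098
-0.08 153 0.098
-0.05 154 0.0979
0.04 154 0.098
0.08 151 0.0984
0.1 154 0.0978
2842 (array([ 0.51105536, -0.00123623, -0.10061614, -0.00197312]), np.float64(0.0009401233820674135))
[ 0.47434439 -0.35607926  0.12556086] [ 0.6692891  -0.33977088 -3.04876406]
0.02 7 0.0234 0.0051
0.035 2 0.0145 -0.0078
0.05 23 0.0139 -0.002
0.065 33 0.0166 0.0012
0.08 40 0.018 0.0008
0.095 40 0.0203 0.0013
0.11 28 0.0229 0.0012
0.125 40 0.0241 0.0004
0.14 41 0.027 0.0014
0.155 35 0.0291 0.0009
0.17 0  
slope deg 7.815362278323072 z0 0.006544460536564376 289 280 max a 0.16918392102587534
t 24.83 pos [ 0.4747 -0.3565  0.1265] rpy [-3.141 -0.     1.468] w 0.0218 F [-0.5 -0.  -2.7]
shift cm [ 1.71 -9.2   0.66] turn -0.152 rows>= 3.0 2.0
shift cm [ 1.71 -9.2  10.66] turn -0.152 rows>= 4.0 2.0
```

Request:
{"api": "servo_tool", "payload": {"series": "1 0.6 -3 0 -0.05;1 1.2 -6 0 -0.1;1 1.71 -9.2 0 -0.152;1 1.71 -9.2 3 -0.152;1 1.71 -9.2 6 -0.152;1 1.71 -9.2 9 -0.152;1 1.71 -9.2 10.5 -0.152;1 1.71 -9.2 11 -0.152;1 1.71 -9.2 11.5 -0.152;1 1.71 -9.2 12 -0.152;1 1.71 -9.2 12.3 -0.152;1 1.71 -9.2 12.5 -0.152;1 1.71 -9.2 12.5 -0.152;1 1.71 -9.2 12.5 -0.152"}}

```text
time: 26.0
tool_pos: [0.3859, -0.3305, -0.0183]
ee_rot: [3.14, 0.001, 1.62]
wrist_force: [-0.5, 2.8, 2.2]
width: 0.0219
```

```bash
python3 g.py .385 -.33 .001 1.62; python3 - <<'E'
from tilt import *
o=robot.get_obs(); c=o['tool_pos']+[0,0,.0213]; y=o['ee_rot'][2]; print(c,o['wrist_force']); tilt(c,[np.cos(y),np.sin(y)],'side')
E
```

```text
t 26.0 pos [ 0.3859 -0.3305  0.003 ] rpy [3.14e+00 1.00e-03 1.62e+00] w 0.0219 F [-0.5  2.8  2.2]
shift cm [ 0.05 -0.09  0.2 ] turn 0.0 rows>= 1.0 1.0
[ 0.38592549 -0.33045034  0.00295333] [-0.45683399  2.83070823  2.20362189]
0.02 19 0.0107 -0.0045
0.035 35 0.0107 -0.0014
0.05 18 0.0047 -0.0045
0.065 16 0.0065 -0.0029
0.08 19 0.0073 -0.0029
0.095 20 0.0066 -0.0063
0.11 18 0.0084 -0.0032
0.125 21 0.0101 -0.0049
0.14 28 -0.0042 -0.0005
0.155 41 -0.0048 -0.0011
0.17 0  
slope deg -6.860696157189879 z0 0.016058876368087765 235 128 max a 0.16931011202798338
```

Request:
{"api": "servo_tool", "payload": {"series": "1 0 0 0.15 0;1 0 0 0.25 0;1 0 0 0.25 0;-1 0 0 0.2 0;-1 0 0 0.1 0;-1 0 0 0.1 0;-1 0 0 0.1 0;-1 0 0 0.1 0;-1 0 0 0.1 0;-1 0 0 0 0;-1 0 0 -3 0;-1 0 0 -7 0;-1 0 0 -11 0;-1 0 0 -15 0;-1 0 0 -19 0;-1 0 0 -19 0;-1 0 0 -19 0"}}

```text
time: 27.62
tool_pos: [0.3864, -0.3315, 0.174]
ee_rot: [3.137, 0.006, 1.62]
wrist_force: [0.3, -0.1, -0.6]
width: 0.0936
```

```bash
python3 g.py .51 -.0007 .22 -.103 .51 -.0007 .108 -.103
```

```text
t 27.62 pos [ 0.3864 -0.3315  0.1953] rpy [3.137 0.006 1.62 ] w 0.0936 F [ 0.3 -0.1 -0.6]
shift cm [32.42 13.98 -2.6 ] turn 1.723 rows>= 9.0 14.0
shift cm [32.49 13.93  8.6 ] turn 1.723 rows>= 9.0 14.0
```

Request:
{"api": "servo_tool", "payload": {"series": "-1 2.4 1 -2.6 0.12;-1 4.8 2 -2.6 0.24;-1 7.2 3 -2.6 0.36;-1 9.6 4 -2.6 0.48;-1 12 5 -2.6 0.6;-1 14.4 6 -2.6 0.72;-1 16.8 7 -2.6 0.84;-1 19.2 8 -2.6 0.96;-1 21.6 9 -2.6 1.08;-1 24 10 -2.6 1.2;-1 26.4 11.2 -2.6 1.32;-1 28.8 12.4 -2.6 1.44;-1 31 13.2 -2.6 1.56;-1 32.4 13.9 -2.6 1.68;-1 32.45 13.95 -2.6 1.723;-1 32.45 13.95 -2.6 1.723;-1 32.45 13.95 -2.6 1.723;-1 32.45 13.95 -2.6 1.723"}}

```text
time: 29.12
tool_pos: [0.5078, 0.0006, 0.1951]
ee_rot: [3.141, 0.002, -0.103]
wrist_force: [0.1, 0.0, -0.2]
width: 0.0939
```

```bash
python3 g.py .5103 -.0007 .22 -.103 .5103 -.0007 .109 -.103
python3 - <<'E'
from m import *
im,d=med('top',2); save('top4',im); np.save('t4.npy',d)
for uv in[(243,201),(244,245),(279,238)]: print('dish',dish('top',cloud('top',d),uv))
E
```

```text
t 29.12 pos [0.5078 0.0006 0.2164] rpy [ 3.141e+00  2.000e-03 -1.030e-01] w 0.0939 F [ 0.1  0.  -0.2]
shift cm [ 0.27  0.1  -0.37] turn 0.0 rows>= 1.0 1.0
shift cm [ 0.29  0.1  10.73] turn 0.0 rows>= 3.0 1.0
dish (array([0.53763859, 0.32711114]), np.int64(242))
dish (array([0.38857379, 0.32955046]), np.int64(253))
dish (array([0.38658678, 0.18873213]), np.int64(255))
```

Dish 3 has been knocked from (0.406, 0.214) to (0.387, 0.189), and I'll use the new place. Now I'll take the lid.

Request:
{"api": "servo_tool", "payload": {"series": "-1 0.29 0.1 4 0;-1 0.29 0.1 8 0;-1 0.29 0.1 10.7 0;-1 0.29 0.1 10.7 0;-1 0.29 0.1 10.7 0;1 0.29 0.1 10.7 0;1 0.29 0.1 10.7 0;1 0.29 0.1 10.7 0;1 0.29 0.1 10.7 0;1 0.29 0.1 10.7 0;1 0.29 0.1 10.7 0;1 0.29 0.1 10.7 0;1 0.29 0.1 10.7 0;1 0.29 0.1 10.7 0;1 0.29 0.1 10.7 0;1 0.29 0.1 10.7 0;1 0.29 0.1 10.7 0;1 0.29 0.1 10.7 0"}}

```text
time: 30.72
tool_pos: [0.5112, -0.0, 0.0893]
ee_rot: [-3.141, 0.0, -0.103]
wrist_force: [0.9, 1.9, -1.1]
width: 0.0359
```

```bash
python3 g.py .5103 -.0007 .109 -.103
```

```text
t 30.72 pos [ 0.5112 -0.      0.1106] rpy [-3.141  0.    -0.103] w 0.0359 F [ 0.9  1.9 -1.1]
shift cm [-0.08  0.07  0.16] turn 0.0 rows>= 1.0 1.0
```

Request:
{"api": "servo_tool", "payload": {"series": "1 0 0 -0.3 0;1 0 0 -0.6 0;1 0 0 -1 0;1 0 0 -1.5 0;1 0 0 -2 0;1 0 0 -3 0;1 0 0 -5 0;1 0 0 -7 0;1 0 0 -9 0;1 0 0 -9 0;1 0 0 -9 0"}}

```text
time: 31.63
tool_pos: [0.5123, -0.0005, 0.1812]
ee_rot: [3.141, -0.004, -0.103]
wrist_force: [0.3, 0.2, -4.4]
width: 0.0359
```

```bash
python3 g.py .59 -.355 .20 -.103 .59 -.355 .034 -.103; python3 - <<'E'
from m import *
d=med('top',3)[1]; w=cloud('top',d); 
m=(w[...,2]>.168)&(w[...,2]<.20); m[:,400:]=0; m=comp(m,(341,190)); Q=w[m]; print(len(Q)); A=np.c_[Q[:,:2]-[.51,0],np.ones(len(Q))]; print(np.linalg.lstsq(A,Q[:,2],rcond=None)[0])
E
```

```text
t 31.63 pos [ 5.123e-01 -5.000e-04  2.025e-01] rpy [ 3.141 -0.004 -0.103] w 0.0359 F [ 0.3  0.2 -4.4]
shift cm [11.38 34.46  0.3 ] turn -0.0 rows>= 9.0 1.0
shift cm [11.31 34.45 16.9 ] turn -0.0 rows>= 10.0 1.0
724
[0.05298599 0.00366127 0.19094954]
```

Request:
{"api": "servo_tool", "payload": {"series": "1 1 3 0 0;1 2 6 0 0;1 3 9 0 0;1 4 12 0 0;1 5 15 0 0;1 6 18 0 0;1 7 21 0 0;1 8 24 0 0;1 9 27 0 0;1 10 30 0 0;1 10.8 32.5 0 0;1 11.3 34.4 0 0;1 11.3 34.4 2 0;1 11.3 34.4 5 0;1 11.3 34.4 8 0;1 11.3 34.4 11 0;1 11.3 34.4 14 0;1 11.3 34.4 14 0;1 11.3 34.4 14 0"}}

```text
time: 33.37
tool_pos: [0.5855, -0.3523, 0.0347]
ee_rot: [-3.137, 0.008, -0.103]
wrist_force: [0.2, -0.7, -3.6]
width: 0.0356
```

```bash
python3 g.py .59 -.355 .034 -.103
```

```text
t 33.37 pos [ 0.5855 -0.3523  0.056 ] rpy [-3.137  0.008 -0.103] w 0.0356 F [ 0.2 -0.7 -3.6]
shift cm [0.49 0.23 2.2 ] turn -0.0 rows>= 1.0 1.0
```

Request:
{"api": "servo_tool", "payload": {"series": "1 0 0 0.8 0;1 0 0 1.6 0;1 0 0 2.2 0;1 0 0 2.4 0;1 0 0 2.6 0;1 0 0 2.6 0;1 0 0 2.6 0"}}

```text
time: 33.95
tool_pos: [0.5884, -0.3543, 0.0138]
ee_rot: [3.141, -0.001, -0.103]
wrist_force: [0.6, 0.3, -3.8]
width: 0.0357
```

Request:
{"api": "servo_tool", "payload": {"series": "1 0 0 0.1 0;1 0 0 0.15 0;1 0 0 0.2 0;1 0 0 0.2 0;1 0 0 0.2 0"}}

```text
time: 34.37
tool_pos: [0.5882, -0.3543, 0.0115]
ee_rot: [3.141, -0.0, -0.103]
wrist_force: [-0.5, -0.2, -4.1]
width: 0.0356
```

Request:
{"api": "servo_tool", "payload": {"series": "1 0 0 0.1 0;1 0 0 0.15 0;1 0 0 0.15 0;1 0 0 0.15 0"}}

```text
time: 34.7
tool_pos: [0.5884, -0.3544, 0.0114]
ee_rot: [3.141, -0.001, -0.103]
wrist_force: [-3.5, 2.4, 4.4]
width: 0.0359
```

Request:
{"api": "servo_tool", "payload": {"series": "1 0 0 0.1 0;1 0 0 0.15 0;1 0 0 0.15 0;1 0 0 0.15 0"}}

```text
time: 35.03
tool_pos: [0.5884, -0.3544, 0.0113]
ee_rot: [3.141, -0.001, -0.103]
wrist_force: [-4.7, 2.7, 9.7]
width: 0.0357
```

Request:
{"api": "servo_tool", "payload": {"series": "1 0 0 -0.3 0;-1 0 0 -0.3 0;-1 0 0 -0.3 0;-1 0 0 -0.3 0;-1 0 0 -0.3 0;-1 0 0 -0.3 0;-1 0 0 -0.3 0;-1 0 0 -0.3 0;-1 0 0 -0.3 0;-1 0 0 -0.3 0;-1 0 0 -0.3 0;-1 0 0 -3 0;-1 0 0 -7 0;-1 0 0 -11 0;-1 0 0 -15 0;-1 0 0 -18 0;-1 0 0 -18 0;-1 0 0 -18 0;-1 0 0 -18 0"}}

```text
time: 36.62
tool_pos: [0.5879, -0.354, 0.1875]
ee_rot: [-3.141, 0.001, -0.103]
wrist_force: [-0.2, -0.2, -1.4]
width: 0.094
```

```bash
python3 g.py .44 -.05 .21 1.468 .5380 .3280 .15 1.468; python3 - <<'E'
from m import *
im,d=med('top',4); w=cloud('top',d); np.save('t5.npy',d); save('top5',im)
m=(w[...,2]>.012)&(w[...,2]<.03); m[:,:400]=0; m=comp(m,proj('top',[.59,-.355,.02])[0]); print('lid',m.sum(),fitrect(plane('top',contour(m),.02),.142,.232,[.588,-.354,-.1]),np.median(w[m][:,2]))
print(barpose(im,d,(380,210,470,275)))
for uv in[(243,201),(244,245),(287,244)]: print('dish',dish('top',w,uv))
m=(w[...,2]>.08)&(w[...,2]<.097); m=comp(m,(341,200)); P=plane('top',contour(m),.09); print('rim',m.sum(),fitrect(P,.15,.236,[.51,-.001,-.1]))
E
```

```text
t 36.62 pos [ 0.5879 -0.354   0.2088] rpy [-3.141e+00  1.000e-03 -1.030e-01] w 0.094 F [-0.2 -0.2 -1.4]
shift cm [-17.84 -28.71  -0.09] turn -1.571 rows>= 9.0 13.0
shift cm [-11.98 -67.32   5.93] turn -1.571 rows>= 17.0 13.0
lid 970 (array([ 0.59239299, -0.34842402, -0.10635637, -0.00749954]), np.float64(0.00264247949231988)) 0.019978623042639948
handle [ 0.35746985 -0.25049785] (array([ 0.3571, -0.256 ]), array([0.278 , 0.2113]), 86.01290893554688) 3703 blade [ 0.33172023 -0.3556932 ] all (array([ 0.3575, -0.2695]), array([0.3026, 0.2125]), 86.01290893554688)
(array([ 0.35746985, -0.25049785]), array([ 0.33172023, -0.3556932 ]), np.float64(-1.8108551148965806), np.float64(0.10830098762838787))
dish (array([0.53724898, 0.32719127]), np.int64(247))
dish (array([0.38850233, 0.32949939]), np.int64(256))
dish (array([0.38665789, 0.18873469]), np.int64(256))
rim 1037 (array([ 0.50987263, -0.00756881, -0.10278313,  0.00051589]), np.float64(0.0021892847192184752))
```

Request:
{"api": "servo_tool", "payload": {"series": "-1 -2 -3 0 -0.12;-1 -4 -6 0 -0.24;-1 -6 -9 0 -0.36;-1 -8 -12 0 -0.48;-1 -10 -15 0 -0.6;-1 -12 -18 0 -0.72;-1 -14 -21 0 -0.84;-1 -16 -24 0 -0.96;-1 -17.8 -27 0 -1.08;-1 -17.8 -30 0 -1.2;-1 -17.8 -33 0 -1.32;-1 -17.8 -36 0 -1.44;-1 -17.8 -39 0 -1.571;-1 -17 -43 0 -1.571;-1 -16 -47 0 -1.571;-1 -15 -51 0 -1.571;-1 -14 -55 0 -1.571;-1 -13 -59 0 -1.571;-1 -12.4 -63 2 -1.571;-1 -11.98 -67.32 4 -1.571"}}

```text
time: 38.48
tool_pos: [0.5373, 0.3213, 0.1517]
ee_rot: [3.141, -0.0, 1.468]
wrist_force: [1.0, 0.2, 0.3]
width: 0.0941
```

Request:
{"api": "servo_tool", "payload": {"series": "-1 0 0 0 0;-1 0 0 0 0;-1 0 0 0 0;-1 0 0 0 0;-1 0 0 0 0"}}

```text
time: 38.9
tool_pos: [0.5372, 0.318, 0.154]
ee_rot: [3.139, -0.001, 1.466]
wrist_force: [0.2, 0.1, 0.4]
width: 0.0938
```

```bash
python3 g.py .538 .3275 .003 1.468
```

```text
t 38.9 pos [0.5372 0.318  0.1753] rpy [ 3.139e+00 -1.000e-03  1.466e+00] w 0.0938 F [0.2 0.1 0.4]
shift cm [ 0.93 -0.05 17.23] turn -0.002 rows>= 5.0 1.0
```

Request:
{"api": "servo_tool", "payload": {"series": "-1 0.93 -0.05 4 0;-1 0.93 -0.05 8 0;-1 0.93 -0.05 11 0;-1 0.93 -0.05 14 0;-1 0.93 -0.05 16 0;-1 0.93 -0.05 17 0;-1 0.93 -0.05 17 0;-1 0.93 -0.05 17 0;-1 0.93 -0.05 17 0"}}

```text
time: 39.65
tool_pos: [0.5388, 0.3289, -0.0149]
ee_rot: [3.138, -0.002, 1.467]
wrist_force: [0.4, 0.1, -0.2]
width: 0.0943
```

Request:
{"api": "servo_tool", "payload": {"series": "1 0 0 0.1 0;1 0 0 0.1 0;1 0 0 0.1 0;1 0 0 0.1 0;1 0 0 0.1 0;1 0 0 0.1 0;1 0 0 0.1 0;1 0 0 0.1 0;1 0 0 0.1 0;1 0 0 0.1 0"}}

```text
time: 40.48
tool_pos: [0.5371, 0.3286, -0.0186]
ee_rot: [3.141, -0.0, 1.468]
wrist_force: [-0.7, -0.6, -0.2]
width: 0.0574
```

```bash
python3 g.py .5091 .0658 .20 1.468 .5091 .0658 .047 1.468
```

```text
t 40.48 pos [0.5371 0.3286 0.0027] rpy [ 3.141 -0.     1.468] w 0.0574 F [-0.7 -0.6 -0.2]
shift cm [-26.43  -0.09 -19.73] turn -0.0 rows>= 8.0 1.0
shift cm [-26.43  -0.09  -4.43] turn -0.0 rows>= 7.0 1.0
```

Request:
{"api": "servo_tool", "payload": {"series": "1 0 0 -1 0;1 0 0 -3 0;1 0 0 -6 0;1 0 0 -9 0;1 0 0 -12 0;1 0 0 -15 0;1 -2 0 -17 0;1 -5 0 -17 0;1 -8 0 -17 0;1 -11 0 -17 0;1 -14 0 -17 0;1 -17 0 -17 0;1 -20 0 -17 0;1 -23 0 -17 0;1 -25.5 -0.05 -16.5 0;1 -26.4 -0.09 -16 0;1 -26.43 -0.09 -15 0;1 -26.43 -0.09 -14 0;1 -26.43 -0.09 -14 0;1 -26.43 -0.09 -14 0"}}

```text
time: 42.15
tool_pos: [0.5081, 0.067, 0.1199]
ee_rot: [-3.139, -0.0, 1.47]
wrist_force: [-0.4, 0.1, -0.7]
width: 0.0573
```

```bash
python3 g.py .5091 .0658 .048 1.468; python3 - <<'E'
from m import *
im,d=med('top',3); w=cloud('top',d); c=np.array([.5103,-.0007])
# rim edges of trough: report z>0.08 pts profile along chamber x through y=-0.05 and along y through x=0
ex=np.array([.9947,-.1028]); ey=np.array([.1028,.9947]); D=w[...,:2]-c; X,Y,Z=D@ex,D@ey,w[...,2]
s=(abs(Z-.09)<.004)&(abs(X)<.085)&(abs(Y)<.13); m=comp(s,(341,200)); 
for lab,A,B in(('x',X,Y),('y',Y,X)):
    q=s&(abs(B+.04 if lab=='x' else B)<.025); v=A[q]; print(lab,'outer',np.percentile(v,[1,99]),'inner',v[v<0].max(),v[v>0].min(), np.percentile(v[v<0],97),np.percentile(v[v>0],3))
print('floor',np.median(Z[(abs(X)<.03)&(abs(Y+.05)<.02)]))
E
```

```text
t 42.15 pos [0.5081 0.067  0.1412] rpy [-3.139 -0.     1.47 ] w 0.0573 F [-0.4  0.1 -0.7]
shift cm [-0.11  0.14  9.32] turn 0.002 rows>= 3.0 1.0
x outer [-0.07483855  0.07364111] inner -0.06447904764365468 0.062141613805528274 -0.0648270099979245 0.06274462903707306
y outer [-0.11478504  0.11373932] inner -0.10504175948920184 0.10620571516405833 -0.10510138812658716 0.10629071972218238
floor 0.04414516039856896
```

Request:
{"api": "servo_tool", "payload": {"series": "1 -0.05 0.05 3 0;1 -0.05 0.05 5.5 0;1 -0.05 0.05 7.5 0;1 -0.05 0.05 8.5 0;1 -0.05 0.05 9 0;1 -0.05 0.05 9.3 0;1 -0.05 0.05 9.5 0;1 -0.05 0.05 9.6 0;1 -0.05 0.05 9.6 0;1 -0.05 0.05 9.6 0"}}

```text
time: 43.13
tool_pos: [0.5102, 0.0652, 0.0264]
ee_rot: [3.14, -0.0, 1.468]
wrist_force: [-0.1, -0.2, -1.0]
width: 0.0574
```

```bash
python3 g.py .5091 .0658 .048 1.468
```

```text
t 43.13 pos [0.5102 0.0652 0.0477] rpy [ 3.14  -0.     1.468] w 0.0574 F [-0.1 -0.2 -1. ]
shift cm [ 0.05 -0.12 -0.03] turn -0.0 rows>= 1.0 1.0
```

Request:
{"api": "servo_tool", "payload": {"series": "1 0 0 0.1 0;1 0 0 0.1 0;-0.57 0 0 0.1 0;-0.57 0 0 0.1 0;-0.57 0 0 0.1 0;-0.57 0 0 0.1 0;-0.57 0 0 0.1 0;-0.57 0 0 0.1 0;-0.57 0 0 -2 0;-0.57 0 0 -5 0;-0.57 0 0 -9 0;-0.57 0 0 -13 0;-0.57 0 0 -15 0;-0.57 0 0 -15 0;-0.57 0 0 -15 0"}}

```text
time: 44.38
tool_pos: [0.5103, 0.0652, 0.1769]
ee_rot: [3.138, -0.0, 1.468]
wrist_force: [-0.1, 0.4, -0.0]
width: 0.0739
```

```bash
python3 g.py .389 .330 .15 1.468 .389 .330 .003 1.468; python3 - <<'E'
from m import *
im,d=med('top',3); w=cloud('top',d); s=(w[...,2]>.066)&(w[...,2]<.082)&(abs(w[...,0]-.509)<.05)&(abs(w[...,1]-.066)<.05)
m=comp(s,proj('top',[.509,.066,.074])[0]); print(m.sum(),cen('top',m,.074))
s=(w[...,2]>.004)&(w[...,2]<.02)&(w[...,0]<.37)&(w[...,1]<.27)&(w[...,1]>.1)&(w[...,0]>.25); Q=w[s]; print('calc',np.percentile(Q,[2,98],0))
for uv in[(244,245),(287,244)]: print('dish',dish('top',w,uv))
E
```

```text
t 44.38 pos [0.5103 0.0652 0.1982] rpy [ 3.138 -0.     1.468] w 0.0739 F [-0.1  0.4 -0. ]
shift cm [ 25.09 -14.81   4.78] turn -0.0 rows>= 8.0 1.0
shift cm [ 25.09 -14.86  19.48] turn -0.0 rows>= 9.0 1.0Traceback (most recent call last):
  File "<stdin>", line 3, in <module>
  File "m.py", line 18, in comp
    ok=[i for i in range(1,n) if s[i,4]>30]; i=min(ok,key=lambda i:np.hypot(*(c[i]-uv))); return l==i
                                               ~~~^^^^^^^^^^^^^^^^^^^^^^^^^^^^^^^^^^^^^^
ValueError: min() iterable argument is empty
```

Request:
{"api": "servo_tool", "payload": {"series": "-1 3 -1.7 0 0;-1 6.5 -3.8 0 0;-1 10 -5.9 0 0;-1 13.5 -8 0 0;-1 17 -10 0 0;-1 20.5 -12.1 0 0;-1 24 -14.2 1 0;-1 25.09 -14.8 3 0;-1 25.09 -14.8 5 0;-1 25.09 -14.8 5 0;-1 25.09 -14.8 5 0;-1 25.09 -14.8 5 0"}}

```text
time: 45.53
tool_pos: [0.3881, 0.3295, 0.1252]
ee_rot: [-3.141, 0.001, 1.467]
wrist_force: [0.3, -0.1, 0.8]
width: 0.094
```

```bash
python3 g.py .389 .330 .004 1.468; python3 - <<'E'
from m import *
im,d=med('top',3); w=cloud('top',d); save('top6',im); s=(w[...,2]>.066)&(w[...,2]<.082)&(abs(w[...,0]-.509)<.05)&(abs(w[...,1]-.066)<.05); print(s.sum())
if s.sum()>60: print(cen('top',comp(s,proj('top',[.509,.066,.074])[0]),.074))
for uv in[(244,245),(287,244)]: print('dish',dish('top',w,uv))
E
```

```text
t 45.53 pos [0.3881 0.3295 0.1465] rpy [-3.141e+00  1.000e-03  1.467e+00] w 0.094 F [ 0.3 -0.1  0.8]
shift cm [ 0.07  0.09 14.25] turn -0.001 rows>= 4.0 1.0
261
[0.50978676 0.06414816]
dish (array([0.38848975, 0.32104525]), np.int64(168))
dish (array([0.38665789, 0.18873469]), np.int64(256))
```

Request:
{"api": "servo_tool", "payload": {"series": "-1 0.1 0.05 4 0;-1 0.1 0.05 8 0;-1 0.1 0.05 11 0;-1 0.1 0.05 13 0;-1 0.1 0.05 14 0;-1 0.1 0.05 14.3 0;-1 0.1 0.05 14.3 0;1 0.1 0.05 14.3 0;1 0.1 0.05 14.3 0;1 0.1 0.05 14.3 0;1 0.1 0.05 14.3 0;1 0.1 0.05 14.3 0;1 0.1 0.05 14.3 0;1 0.1 0.05 14.3 0;1 0.1 0.05 14.3 0;1 0.1 0.05 14.3 0;1 0.1 0.05 14.3 0"}}

```text
time: 47.1
tool_pos: [0.3889, 0.3311, -0.0172]
ee_rot: [3.141, -0.0, 1.468]
wrist_force: [-1.2, 0.2, 2.3]
width: 0.057
```

```bash
python3 g.py .5023 .0001 .20 1.468 .5023 .0001 .047 1.468
```

```text
t 47.1 pos [0.3889 0.3311 0.0041] rpy [ 3.141 -0.     1.468] w 0.057 F [-1.2  0.2  2.3]
shift cm [-31.75  14.69 -19.59] turn -0.0 rows>= 10.0 1.0
shift cm [-31.76  14.68  -4.29] turn -0.0 rows>= 9.0 1.0
```

Request:
{"api": "servo_tool", "payload": {"series": "1 0 0 -1 0;1 0 0 -3 0;1 0 0 -6 0;1 0 0 -9 0;1 0 0 -12 0;1 0 0 -15 0;1 -2.7 1.2 -17 0;1 -5.5 2.5 -17 0;1 -8.3 3.8 -17 0;1 -11.1 5.1 -17 0;1 -14 6.5 -17 0;1 -16.8 7.8 -17 0;1 -19.6 9.1 -17 0;1 -22.4 10.4 -17 0;1 -25.2 11.7 -17 0;1 -28 13 -17 0;1 -30.5 14.1 -17 0;1 -31.75 14.69 -16 0;1 -31.75 14.69 -15 0;1 -31.75 14.69 -14 0"}}

```text
time: 48.77
tool_pos: [0.5017, -0.0003, 0.1215]
ee_rot: [-3.141, -0.001, 1.466]
wrist_force: [-0.5, -0.4, -1.2]
width: 0.0577
```

Request:
{"api": "servo_tool", "payload": {"series": "1 0 0 0 0;1 0 0 0 0;1 0 0 0 0;1 0 0 3 0;1 0 0 5.5 0;1 0 0 7.5 0;1 0 0 8.5 0;1 0 0 9 0;1 0 0 9.3 0;1 0 0 9.4 0;1 0 0 9.5 0;1 0 0 9.5 0;1 0 0 9.5 0"}}

```text
time: 49.85
tool_pos: [0.5029, -0.0001, 0.0284]
ee_rot: [3.14, 0.0, 1.468]
wrist_force: [1.1, 1.2, -0.5]
width: 0.0574
```

```bash
python3 g.py .5023 .0001 .048 1.468
```

```text
t 49.85 pos [ 5.029e-01 -1.000e-04  4.970e-02] rpy [3.14  0.    1.468] w 0.0574 F [ 1.1  1.2 -0.5]
shift cm [ 0.02 -0.06  0.17] turn -0.0 rows>= 1.0 1.0
```

Request:
{"api": "servo_tool", "payload": {"series": "1 0 0 0.1 0;1 0 0 0.15 0;1 0 0 0.15 0;-0.57 0 0 0.15 0;-0.57 0 0 0.15 0;-0.57 0 0 0.15 0;-0.57 0 0 0.15 0;-0.57 0 0 0.15 0;-0.57 0 0 0.1 0;-0.57 0 0 -2 0;-0.57 0 0 -5 0;-0.57 0 0 -9 0;-0.57 0 0 -13 0;-0.57 0 0 -15 0;-0.57 0 0 -15 0;-0.57 0 0 -15 0"}}

```text
time: 51.18
tool_pos: [0.503, -0.0001, 0.1789]
ee_rot: [3.138, 0.0, 1.468]
wrist_force: [-0.8, 0.5, -1.0]
width: 0.0735
```

```bash
python3 g.py .3872 .1893 .15 0.7 .3872 .1893 .003 .7
```

```text
t 51.18 pos [ 5.030e-01 -1.000e-04  2.002e-01] rpy [3.138 0.    1.468] w 0.0735 F [-0.8  0.5 -1. ]
shift cm [ 17.65 -13.48   4.97] turn 0.768 rows>= 6.0 7.0
shift cm [ 17.65 -13.53  19.67] turn 0.768 rows>= 8.0 7.0
```

Request:
{"api": "servo_tool", "payload": {"series": "-1 2.5 -1.9 0 0.11;-1 5 -3.8 0 0.22;-1 7.5 -5.7 0 0.33;-1 10 -7.6 0 0.44;-1 12.5 -9.5 0 0.55;-1 15 -11.4 1 0.66;-1 17 -13 3 0.768;-1 17.65 -13.5 5 0.768;-1 17.65 -13.5 5 0.768;-1 17.65 -13.5 5 0.768;-1 17.65 -13.5 5 0.768;-1 17.65 -13.5 5 0.768"}}

```text
time: 52.18
tool_pos: [0.387, 0.1889, 0.1281]
ee_rot: [3.141, -0.001, 0.699]
wrist_force: [-0.3, -0.4, -0.4]
width: 0.0942
```

```bash
python3 g.py .3872 .1893 .004 0.7; python3 - <<'E'
from m import *
im,d=med('top',3); w=cloud('top',d)
for q in([.509,.065],[.503,0]):
    s=(w[...,2]>.066)&(w[...,2]<.082)&(abs(w[...,0]-q[0])<.04)&(abs(w[...,1]-q[1])<.035); print(s.sum(), cen('top',s,.074) if s.any() else '')
print('dish',dish('top',w,(287,244)))
E
```

```text
t 52.18 pos [0.387  0.1889 0.1494] rpy [ 3.141e+00 -1.000e-03  6.990e-01] w 0.0942 F [-0.3 -0.4 -0.4]
shift cm [ 0.03 -0.03 14.54] turn -0.001 rows>= 4.0 1.0
257 [0.50956233 0.06418921]
259 [ 0.50179354 -0.00111257]
dish (array([0.3793729 , 0.18290256]), np.int64(162))
```

Request:
{"api": "servo_tool", "payload": {"series": "-1 0 0 4 0;-1 0 0 8 0;-1 0 0 11 0;-1 0 0 13 0;-1 0 0 14 0;-1 0 0 14.5 0;-1 0 0 14.5 0;1 0 0 14.5 0;1 0 0 14.5 0;1 0 0 14.5 0;1 0 0 14.5 0;1 0 0 14.5 0;1 0 0 14.5 0;1 0 0 14.5 0;1 0 0 14.5 0;1 0 0 14.5 0;1 0 0 14.5 0"}}

```text
time: 53.75
tool_pos: [0.3863, 0.1895, -0.0172]
ee_rot: [3.141, -0.001, 0.7]
wrist_force: [-0.1, -0.3, 3.4]
width: 0.0576
```

```bash
python3 g.py .4955 -.0655 .20 1.468
```

```text
t 53.75 pos [0.3863 0.1895 0.0041] rpy [ 3.141e+00 -1.000e-03  7.000e-01] w 0.0576 F [-0.1 -0.3  3.4]
shift cm [ -8.06  26.55 -19.58] turn -0.768 rows>= 9.0 7.0
```

Request:
{"api": "servo_tool", "payload": {"series": "1 0 0 -1 0;1 0 0 -3 0;1 0 0 -6 0;1 0 0 -9 0;1 0 0 -12 0;1 0 0 -15 0;1 -0.8 2.6 -17 -0.1;1 -1.6 5.3 -17 -0.2;1 -2.5 8 -17 -0.3;1 -3.3 10.8 -17 -0.4;1 -4.1 13.5 -17 -0.5;1 -5 16.3 -17 -0.6;1 -5.8 19 -17 -0.7;1 -6.6 21.8 -17 -0.768;1 -7.4 24.5 -17 -0.768;1 -8 26.2 -17 -0.768;1 -8.06 26.55 -17 -0.768;1 -8.06 26.55 -16 -0.768;1 -8.06 26.55 -15 -0.768;1 -8.06 26.55 -14 -0.768"}}

```text
time: 55.42
tool_pos: [0.4945, -0.0643, 0.121]
ee_rot: [-3.14, -0.001, 1.469]
wrist_force: [-0.9, 0.2, -1.0]
width: 0.0575
```

Request:
{"api": "servo_tool", "payload": {"series": "1 0 0 0 0;1 0 0 0 0;1 0 0 0 0;1 0 0 3 0;1 0 0 5.5 0;1 0 0 7.5 0;1 0 0 8.5 0;1 0 0 9 0;1 0 0 9.3 0;1 0 0 9.4 0;1 0 0 9.5 0;1 0 0 9.6 0;1 0 0 9.6 0"}}

```text
time: 56.5
tool_pos: [0.496, -0.0658, 0.0273]
ee_rot: [3.14, 0.0, 1.468]
wrist_force: [-0.0, -0.9, -1.4]
width: 0.0572
```

```bash
python3 g.py .4955 -.0655 .048 1.468
```

```text
t 56.5 pos [ 0.496  -0.0658  0.0486] rpy [3.14  0.    1.468] w 0.0572 F [-0.  -0.9 -1.4]
shift cm [ 0.02 -0.05  0.06] turn -0.0 rows>= 1.0 1.0
```

Lower 0.5 mm, release, rise, and head toward the lid on the bench, turning to its yaw.

Request:
{"api": "servo_tool", "payload": {"series": "1 0 0 0.05 0;1 0 0 0.08 0;-0.57 0 0 0.08 0;-0.57 0 0 0.08 0;-0.57 0 0 0.08 0;-0.57 0 0 0.08 0;-0.57 0 0 0.08 0;-0.57 0 0 0.05 0;-0.57 0 0 -2 0;-0.57 0 0 -5 0;-0.57 0 0 -9 0;-0.57 0 0 -13 0;-0.57 0 0 -15 0;-0.57 0 0 -15 0;-0.57 0 0 -15 0"}}

```text
time: 57.75
tool_pos: [0.4962, -0.0658, 0.1779]
ee_rot: [3.138, 0.001, 1.468]
wrist_force: [-0.4, -0.2, 0.3]
width: 0.0739
```

```bash
python3 g.py .5884 -.3544 .20 -.103  .5884 -.3544 .0337 -.103
```

```text
t 57.75 pos [ 0.4962 -0.0658  0.1992] rpy [3.138e+00 1.000e-03 1.468e+00] w 0.0739 F [-0.4 -0.2  0.3]
shift cm [-2.776e+01  1.214e+01 -2.000e-02] turn 1.571 rows>= 8.0 13.0
shift cm [-27.75  12.08  16.61] turn 1.571 rows>= 9.0 13.0
```

Request:
{"api": "servo_tool", "payload": {"series": "-1 -2 0.9 0 0.12;-1 -4.2 1.8 0 0.24;-1 -6.4 2.8 0 0.36;-1 -8.6 3.8 0 0.48;-1 -10.8 4.7 0 0.6;-1 -13 5.7 0 0.72;-1 -15.2 6.6 0 0.84;-1 -17.4 7.6 0 0.96;-1 -19.6 8.5 0 1.08;-1 -22 9.6 0 1.2;-1 -24.5 10.7 0 1.32;-1 -26.5 11.6 0 1.44;-1 -27.76 12.1 0 1.571;-1 -27.76 12.1 3 1.571;-1 -27.76 12.1 6 1.571;-1 -27.76 12.1 8 1.571;-1 -27.76 12.1 8 1.571;-1 -27.76 12.1 8 1.571;-1 -27.76 12.1 8 1.571"}}

```text
time: 59.33
tool_pos: [0.5872, -0.3541, 0.0965]
ee_rot: [3.142, 0.0, -0.103]
wrist_force: [-0.0, 0.3, -0.5]
width: 0.0939
```

```bash
python3 g.py .5884 -.3544 .0337 -.103; python3 - <<'E'
from m import *
im,d=med('top',4); w=cloud('top',d); save('top7',im)
for q in([.509,.065],[.503,0],[.496,-.066]):
    s=(w[...,2]>.066)&(w[...,2]<.082)&(abs(w[...,0]-q[0])<.04)&(abs(w[...,1]-q[1])<.034); Q=w[s]; A=np.c_[Q[:,:2]-q,np.ones(len(Q))]; print(s.sum(),cen('top',s,.074),np.linalg.lstsq(A,Q[:,2],rcond=None)[0])
u,v=proj('top',[.5,-.15,.05])[0].astype(int)
save('c7',cv2.resize(im[v-75:v+75,u-75:u+115],None,fx=4,fy=4,interpolation=2))
E
```

```text
t 59.33 pos [ 0.5872 -0.3541  0.1178] rpy [ 3.142  0.    -0.103] w 0.0939 F [-0.   0.3 -0.5]
shift cm [0.12 0.01 8.41] turn -0.0 rows>= 3.0 1.0
257 [0.50969301 0.06421788] [-0.001042   -0.01027667  0.07428787]
256 [ 0.50198032 -0.00127944] [-0.00494717 -0.00340198  0.07413103]
257 [ 0.49508    -0.06613039] [-0.01281585  0.01253131  0.07411285]
```

View pics/c7.png

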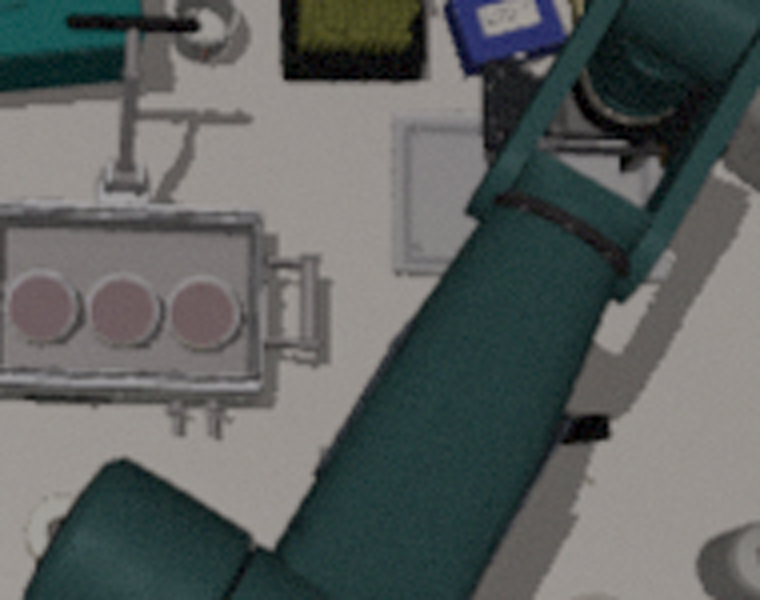

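The crop shows all three stacks side by side in the trough at (42,308), (123,311) and (205,313), and the lid lying on the bench under the gripper. Now I'll regrasp the lid.

Request:
{"api": "servo_tool", "payload": {"series": "-1 0.12 0.01 3 0;-1 0.12 0.01 6 0;-1 0.12 0.01 8 0;-1 0.12 0.01 8.4 0;-1 0.12 0.01 8.4 0;-1 0.12 0.01 8.4 0;1 0.12 0.01 8.4 0;1 0.12 0.01 8.4 0;1 0.12 0.01 8.4 0;1 0.12 0.01 8.4 0;1 0.12 0.01 8.4 0;1 0.12 0.01 8.4 0;1 0.12 0.01 8.4 0;1 0.12 0.01 8.4 0;1 0.12 0.01 8.4 0;1 0.12 0.01 8.4 0;1 0.12 0.01 8.4 0;1 0.12 0.01 8.4 0;1 0.12 0.01 8.4 0"}}

```text
time: 61.12
tool_pos: [0.5882, -0.3544, 0.0123]
ee_rot: [3.141, 0.0, -0.103]
wrist_force: [-0.2, -0.0, -0.4]
width: 0.0356
```

```bash
python3 g.py .5112 0 .20 -.103 .5112 0 .14 -.103
```

```text
t 61.12 pos [ 0.5882 -0.3544  0.0336] rpy [ 3.141  0.    -0.103] w 0.0356 F [-0.2 -0.  -0.4]
shift cm [-11.31 -34.46 -16.64] turn -0.0 rows>= 10.0 1.0
shift cm [-11.31 -34.46 -10.64] turn -0.0 rows>= 10.0 1.0
```

Request:
{"api": "servo_tool", "payload": {"series": "1 0 0 -0.5 0;1 0 0 -1.5 0;1 0 0 -4 0;1 0 0 -7 0;1 0 0 -10 0;1 0 0 -13 0;1 0 0 -16 0;1 -1 -3 -16.6 0;1 -2 -6 -16.6 0;1 -3 -9 -16.6 0;1 -4 -12.2 -16.6 0;1 -5 -15.3 -16.6 0;1 -6 -18.3 -16.6 0;1 -7 -21.3 -16.6 0;1 -8 -24.4 -16.6 0;1 -9 -27.4 -16.6 0;1 -10 -30.5 -16.6 0;1 -10.8 -33 -16.6 0;1 -11.31 -34.46 -16.6 0;1 -11.31 -34.46 -16.6 0"}}

```text
time: 62.78
tool_pos: [0.5101, 0.0035, 0.1791]
ee_rot: [-3.14, 0.0, -0.099]
wrist_force: [-0.8, 0.7, -3.9]
width: 0.0354
```

Request:
{"api": "servo_tool", "payload": {"series": "1 0 0 1 0;1 0 0 3 0;1 0 0 5 0;1 0 0 6 0;1 0 0 6 0;1 0 0 6 0;1 0 0 6 0;1 0 0 6 0"}}

```text
time: 63.45
tool_pos: [0.5124, -0.0004, 0.1199]
ee_rot: [3.141, -0.003, -0.104]
wrist_force: [0.7, 0.3, -3.6]
width: 0.0358
```

```bash
python3 g.py .5112 0 .1116 -.103; python3 - <<'E'
from m import *
im,d=med('top',4); w=cloud('top',d); save('top8',im)
m=(w[...,2]>.110)&(w[...,2]<.145); m=comp(m,(341,195)); print(m.sum(),np.median(w[m][:,2])); zz=np.median(w[m][:,2]); P=plane('top',contour(m),.127); print(fitrect(P,.142,.232,[.511,0,-.1]))
E
```

```text
t 63.45 pos [ 5.124e-01 -4.000e-04  1.412e-01] rpy [ 3.141e+00 -3.000e-03 -1.040e-01] w 0.0358 F [ 0.7  0.3 -3.6]
shift cm [-0.13 -0.03  2.96] turn -0.001 rows>= 1.0 1.0
665 0.12755165667053903
(array([ 0.47054987, -0.0336041 , -0.07484142, -0.04127223]), np.float64(0.0010796166793697812))
```

Request:
{"api": "servo_tool", "payload": {"series": "1 -0.05 0 0.5 0;1 -0.05 0 1 0;1 -0.05 0 1.4 0;1 -0.05 0 1.4 0;1 -0.05 0 1.4 0;1 -0.05 0 1.4 0"}}

```text
time: 64.15
tool_pos: [0.5108, 0.0001, 0.1043]
ee_rot: [3.142, 0.0, -0.103]
wrist_force: [0.0, 0.1, -4.5]
width: 0.0358
```

Request:
{"api": "servo_tool", "payload": {"series": "1 0 0 0.2 0;1 0 0 0.4 0;1 0 0 0.6 0;1 0 0 0.6 0;1 0 0 0.6 0"}}

```text
time: 64.57
tool_pos: [0.5106, 0.0001, 0.0981]
ee_rot: [3.141, 0.0, -0.103]
wrist_force: [0.4, 0.4, -4.4]
width: 0.0356
```

```bash
python3 g.py .5112 0 .1116 -.103
```

```text
t 64.57 pos [5.106e-01 1.000e-04 1.194e-01] rpy [ 3.141  0.    -0.103] w 0.0356 F [ 0.4  0.4 -4.4]
shift cm [0.06 0.   0.78] turn -0.0 rows>= 1.0 1.0
```

Request:
{"api": "servo_tool", "payload": {"series": "1 0 0 0.2 0;1 0 0 0.4 0;1 0 0 0.6 0;1 0 0 0.75 0;1 0 0 0.75 0;1 0 0 0.75 0"}}

```text
time: 65.07
tool_pos: [0.5108, 0.0001, 0.0908]
ee_rot: [3.142, 0.0, -0.103]
wrist_force: [-0.1, -0.1, -4.7]
width: 0.0356
```

Request:
{"api": "servo_tool", "payload": {"series": "1 0 0 0.1 0;1 0 0 0.15 0;1 0 0 0.15 0;1 0 0 0.15 0"}}

```text
time: 65.4
tool_pos: [0.5111, 0.0, 0.0902]
ee_rot: [3.142, -0.001, -0.103]
wrist_force: [-1.0, -1.4, 2.4]
width: 0.0359
```

Request:
{"api": "servo_tool", "payload": {"series": "1 0 0 -0.1 0;-1 0 0 -0.1 0;-1 0 0 -0.1 0;-1 0 0 -0.1 0;-1 0 0 -0.1 0;-1 0 0 -0.1 0;-1 0 0 -0.1 0;-1 0 0 -0.1 0;-1 0 0 -0.1 0;-1 0 0 -0.1 0;-1 0 0 -3 0;-1 0 0 -7 0;-1 0 0 -11 0;-1 0 0 -15 0;-1 0 0 -19 0;-1 0 0 -19 0;-1 0 0 -19 0"}}

```text
time: 66.82
tool_pos: [0.5123, -0.0, 0.283]
ee_rot: [3.141, -0.007, -0.103]
wrist_force: [-1.0, -0.2, 0.1]
width: 0.0941
```

```bash
python3 g.py .44 -.20 .31 1.468
```

```text
t 66.82 pos [ 0.5123 -0.      0.3043] rpy [ 3.141 -0.007 -0.103] w 0.0941 F [-1.  -0.2  0.1]
shift cm [-5.12 20.64 -0.61] turn -1.571 rows>= 6.0 13.0
```

Request:
{"api": "servo_tool", "payload": {"series": "-1 -1 2 0 -0.12;-1 -2 4 0 -0.24;-1 -3 6 0 -0.36;-1 -4 8 0 -0.48;-1 -5 10 0 -0.6;-1 -5.1 12 0 -0.72;-1 -5.1 14 0 -0.84;-1 -5.1 16 0 -0.96;-1 -5.1 18 0 -1.08;-1 -5.1 19 0 -1.2;-1 -5.1 20 0 -1.32;-1 -5.1 20.6 0 -1.44;-1 -5.1 20.6 0 -1.571;-1 -5.1 20.6 0 -1.571;-1 -5.1 20.6 0 -1.571;-1 -5.1 20.6 0 -1.571"}}

```text
time: 68.15
tool_pos: [0.4385, -0.1992, 0.2782]
ee_rot: [-3.14, -0.001, 1.465]
wrist_force: [0.0, 0.2, 0.2]
width: 0.0943
```

```bash
python3 - <<'E'
from m import *
im,d=med('top',5); w=cloud('top',d); save('top9',im)
m=comp((w[...,2]>.0945)&(w[...,2]<.103),(341,200)); P=plane('top',contour(m),.098); print('lid',m.sum(),fitrect(P,.142,.232,[.51,-.001,-.1]),np.median(w[m][:,2]))
Q=w[m]; A=np.c_[Q[:,:2]-[.51,0],np.ones(len(Q))]; print(np.linalg.lstsq(A,Q[:,2],rcond=None)[0])
s=(w[...,2]>.225)&(w[...,2]<.27)&(abs(w[...,0]-.664)<.03)&(abs(w[...,1]+.0145)<.065); v,u=np.nonzero(s); P=plane('top',np.c_[u,v],.246); print('handle',s.sum(),rect(P),P.mean(0),np.percentile(w[s][:,2],[10,50,90]))
s=(w[...,2]>.15)&(abs(w[...,0]-.66)<.12)&(abs(w[...,1]+.05)<.12); print('tall',s.sum()); 
for zz in(.15,.17,.19,.21):
    q=w[s&(abs(w[...,2]-zz)<.01)]; print(zz,len(q),np.round(q.min(0),3) if len(q) else '',np.round(q.max(0),3) if len(q) else '')
print(barpose(im,d,(380,215,470,262)))
ims,ds=med('side',4); W=cloud('side',ds); s=(W[...,2]>.225)&(W[...,2]<.27)&(abs(W[...,0]-.664)<.03)&(abs(W[...,1]+.0145)<.065); print('side',s.sum(),W[s].mean(0),np.percentile(W[s][:,2],[10,50,90]))
E
python3 g.py .6607 -.0463 .30 1.468
```

```text
lid 2861 (array([ 0.51130627, -0.00132769, -0.10229492, -0.00201796]), np.float64(0.0009494206152540112)) 0.09818040968919868
[ 0.00139539 -0.00035404  0.09824332]
handle 166 (array([ 0.663 , -0.0159]), array([0.0985, 0.0465]), 82.8319320678711) [ 0.67539522 -0.0170463 ] [0.2304588  0.23959779 0.24263725]
tall 239
0.15 9 [ 0.614 -0.015  0.151] [ 0.618 -0.006  0.158]
0.17 19 [ 0.619 -0.015  0.16 ] [ 0.63  -0.006  0.179]
0.19 19 [ 0.626 -0.018  0.181] [ 0.637 -0.009  0.2  ]
0.21 19 [ 0.635 -0.018  0.202] [ 0.647 -0.009  0.219]
handle [ 0.37228931 -0.23584747] (array([ 0.3696, -0.2572]), array([0.2767, 0.1524]), 86.01542663574219) 2643 blade [ 0.35980351 -0.35804786] all (array([ 0.3701, -0.2705]), array([0.301 , 0.1533]), 86.01346588134766)
(array([ 0.37228931, -0.23584747]), array([ 0.35980351, -0.35804786]), np.float64(-1.6726177363909382), np.float64(0.12283660023563019))
side 98 [ 0.67960132 -0.00720397  0.23549979] [0.22836615 0.23719952 0.23930781]
t 68.6 pos [ 0.4389 -0.1995  0.3008] rpy [3.141 0.    1.468] w 0.094 F [ 0.6 -0.1 -0.3]
shift cm [17.52 20.49  0.08] turn -0.0 rows>= 7.0 1.0
```

```bash
python3 - <<'E'
from m import *
ex=np.array([.9947,-.1028]); ey=np.array([.1028,.9947]); c=np.array([.5103,-.0007])
for n in('top','side'):
    im,d=med(n,5); w=cloud(n,d); D=w[...,:2]-c; X,Y,Z=D@ex,D@ey,w[...,2]
    s=(Z>.215)&(Z<.27)&(X>.12)&(X<.22)&(abs(Y)<.07)
    k=s&(abs(Y)>.012)&(abs(Y)<.045); print(n,k.sum(),'X',np.percentile(X[k],[5,25,50,75,95]).round(4),'Z',np.percentile(Z[k],[5,25,50,75,95]).round(4),'Y',np.percentile(Y[s],[1,99]).round(4))
    k=(Z>.14)&(Z<.215)&(X>.08)&(X<.2)&(abs(Y)<.02); p=np.polyfit(Z[k],X[k],1); print('arm',k.sum(),p,'theta',np.pi/2+np.arctan(p[0]))
E
```

```text
top 88 X [0.168  0.1704 0.1727 0.1759 0.1788] Z [0.2369 0.2388 0.2401 0.2414 0.243 ] Y [-0.0475  0.0492]
arm 72 [0.43221518 0.04015116] theta 1.9787623932945806
side 44 X [0.1684 0.1696 0.1721 0.175  0.1785] Z [0.2341 0.2371 0.2382 0.2391 0.2399] Y [-0.0401  0.053 ]
arm 111 [0.43822855 0.04290385] theta 1.9838181065189686
```

```bash
python3 g.py .6791 -.0503 .28 1.468 .6791 -.0503 .218 1.468
```

```text
t 69.1 pos [ 0.4389 -0.1996  0.3007] rpy [3.142 0.    1.468] w 0.0945 F [-0.5  0.1  0.4]
shift cm [17.32 22.36  2.07] turn -0.0 rows>= 7.0 1.0
shift cm [17.32 22.36  8.27] turn -0.0 rows>= 8.0 1.0
```

Request:
{"api": "servo_tool", "payload": {"series": "-0.3 2 2.6 0 0;-0.3 4 5.2 0 0;-0.3 6 7.7 0 0;-0.3 8 10.3 0 0;-0.3 10 12.9 0 0;-0.3 12 15.5 0 0;-0.3 14 18.1 0.5 0;-0.3 16 20.6 1 0;-0.3 17.3 22.3 2 0;-0.3 17.32 22.36 2 0;-0.3 17.32 22.36 2 0;-0.3 17.32 22.36 2 0;-0.3 17.32 22.36 2 0;-0.3 17.32 22.36 2 0"}}

```text
time: 70.27
tool_pos: [0.6786, -0.0512, 0.2612]
ee_rot: [3.139, 0.0, 1.466]
wrist_force: [-0.9, -0.3, 0.5]
width: 0.0614
```

```bash
python3 g.py .6791 -.0503 .218 1.468; python3 - <<'E'
from m import *
im,d=med('side',1); u,v=proj('side',[.679,-.04,.25])[0].astype(int); save('c8',cv2.resize(im[v-60:v+80,u-70:u+90],None,fx=4,fy=4,interpolation=2)); print(u,v)
E
```

```text
t 70.27 pos [ 0.6786 -0.0512  0.2825] rpy [3.139 0.    1.466] w 0.0614 F [-0.9 -0.3  0.5]
shift cm [0.1  0.03 6.45] turn -0.002 rows>= 2.0 1.0
243 145
```

View pics/c8.png

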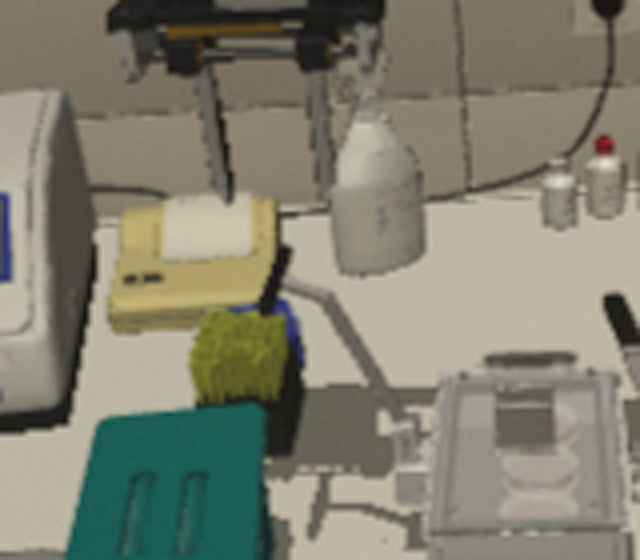

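The side view shows the clamp handle at (280,265), below and between the finger tips at (228,190) and (322,185). I'll lower and grip it.

Request:
{"api": "servo_tool", "payload": {"series": "-0.3 0.1 0.03 2 0;-0.3 0.1 0.03 4 0;-0.3 0.1 0.03 5.5 0;-0.3 0.1 0.03 6.4 0;-0.3 0.1 0.03 6.4 0;-0.3 0.1 0.03 6.4 0;1 0.1 0.03 6.4 0;1 0.1 0.03 6.4 0;1 0.1 0.03 6.4 0;1 0.1 0.03 6.4 0;1 0.1 0.03 6.4 0;1 0.1 0.03 6.4 0;1 0.1 0.03 6.4 0;1 0.1 0.03 6.4 0;1 0.1 0.03 6.4 0;1 0.1 0.03 6.4 0;1 0.1 0.03 6.4 0"}}

```text
time: 71.73
tool_pos: [0.6802, -0.0493, 0.1958]
ee_rot: [3.14, 0.0, 1.468]
wrist_force: [1.6, -1.2, 0.9]
width: 0.011
```

```bash
python3 g.py .6791 -.0503 .218 1.468; python3 - <<'E'
import numpy as np
p0=np.array([.092+.1501*-np.cos(1.98+.167),.110+.1501*np.sin(1.98+.167)])
for th in np.arange(1.98,-.03,-.1):
    p=np.array([.092-.1501*np.cos(th+.167),.110+.1501*np.sin(th+.167)]); d=(p-p0)*100; print(round(th,2),'1 0 %.2f %.2f 0;'%(d[0],-d[1]))
E
```

```text
t 71.73 pos [ 0.6802 -0.0493  0.2171] rpy [3.14  0.    1.468] w 0.011 F [ 1.6 -1.2  0.9]
shift cm [-0.11 -0.1  -0.09] turn -0.0 rows>= 1.0 1.0
1.98 1 0 0.00 -0.00 0;
1.88 1 0 -1.30 -0.75 0;
1.78 1 0 -2.66 -1.37 0;
1.68 1 0 -4.08 -1.85 0;
1.58 1 0 -5.55 -2.19 0;
1.48 1 0 -7.04 -2.38 0;
1.38 1 0 -8.54 -2.42 0;
1.28 1 0 -10.03 -2.31 0;
1.18 1 0 -11.51 -2.05 0;
1.08 1 0 -12.95 -1.64 0;
0.98 1 0 -14.35 -1.10 0;
0.88 1 0 -15.69 -0.41 0;
0.78 1 0 -16.95 0.40 0;
0.68 1 0 -18.12 1.34 0;
0.58 1 0 -19.19 2.39 0;
0.48 1 0 -20.15 3.54 0;
0.38 1 0 -21.00 4.78 0;
0.28 1 0 -21.71 6.10 0;
0.18 1 0 -22.29 7.48 0;
0.08 1 0 -22.73 8.92 0;
-0.02 1 0 -23.03 10.39 0;
```

Request:
{"api": "servo_tool", "payload": {"series": "1 0 -0.65 -0.38 0;1 0 -1.3 -0.75 0;1 0 -2 -1.07 0;1 0 -2.66 -1.37 0;1 0 -3.37 -1.62 0;1 0 -4.08 -1.85 0;1 0 -4.8 -2.03 0;1 0 -5.55 -2.19 0;1 0 -6.3 -2.3 0;1 0 -7.04 -2.38 0;1 0 -7.8 -2.41 0;1 0 -8.54 -2.42 0;1 0 -9.3 -2.38 0;1 0 -10.03 -2.31 0;1 0 -10.8 -2.19 0;1 0 -11.51 -2.05 0;1 0 -12.25 -1.86 0;1 0 -12.95 -1.64 0;1 0 -13.65 -1.38 0;1 0 -14.35 -1.1 0"}}

```text
time: 73.4
tool_pos: [0.5359, -0.0343, 0.2059]
ee_rot: [-3.141, -0.0, 1.468]
wrist_force: [1.9, 0.3, 1.6]
width: 0.0115
```

Request:
{"api": "servo_tool", "payload": {"series": "1 0 -0.68 0.33 0;1 0 -1.34 0.69 0;1 0 -1.98 1.08 0;1 0 -2.6 1.5 0;1 0 -3.2 1.96 0;1 0 -3.77 2.44 0;1 0 -4.32 2.95 0;1 0 -4.84 3.49 0;1 0 -5.34 4.05 0;1 0 -5.8 4.64 0;1 0 -6.24 5.25 0;1 0 -6.65 5.88 0;1 0 -7.02 6.53 0;1 0 -7.36 7.2 0;1 0 -7.67 7.88 0;1 0 -7.67 7.88 0;1 0 -7.67 7.88 0"}}

```text
time: 74.82
tool_pos: [0.46, -0.0265, 0.1265]
ee_rot: [-3.14, -0.0, 1.468]
wrist_force: [4.5, 2.4, -2.2]
width: 0.011
```

```bash
python3 g.py .4515 -.0275 .1185 1.468
```

```text
t 74.82 pos [ 0.46   -0.0265  0.1478] rpy [-3.14  -0.     1.468] w 0.011 F [ 4.5  2.4 -2.2]
shift cm [-0.19 -0.83  2.93] turn -0.0 rows>= 1.0 1.0
```

Request:
{"api": "servo_tool", "payload": {"series": "1 0 -0.15 0.35 0;1 0 -0.29 0.7 0;1 0 -0.42 1.05 0;1 0 -0.54 1.4 0;1 0 -0.64 1.77 0;1 0 -0.73 2.14 0;1 0 -0.81 2.5 0;1 0 -0.88 2.8 0;1 0 -0.9 2.95 0;1 0 -0.9 2.95 0;1 0 -0.9 2.95 0"}}

```text
time: 75.73
tool_pos: [0.4521, -0.0257, 0.0985]
ee_rot: [3.14, -0.0, 1.468]
wrist_force: [4.9, 3.5, 0.9]
width: 0.0111
```

Request:
{"api": "servo_tool", "payload": {"series": "1 0 -0.04 0.15 0;1 0 -0.08 0.3 0;1 0 -0.08 0.4 0;1 0 -0.08 0.4 0;1 0 -0.08 0.4 0"}}

```text
time: 76.15
tool_pos: [0.4522, -0.0258, 0.0981]
ee_rot: [3.137, 0.0, 1.468]
wrist_force: [-0.4, 4.5, 14.5]
width: 0.0111
```

```bash
python3 g.py .4515 -.0275 .1185 1.468; python3 - <<'E'
from m import *
im,d=med('side',1); u,v=proj('side',[.51,0,.12])[0].astype(int); save('c9',cv2.resize(im[v-50:v+60,u-65:u+65],None,fx=5,fy=5,interpolation=2))
E
```

```text
t 76.15 pos [ 0.4522 -0.0258  0.1194] rpy [3.137 0.    1.468] w 0.0111 F [-0.4  4.5 14.5]
shift cm [-0.18 -0.06  0.09] turn -0.0 rows>= 1.0 1.0
```

View pics/c9.png

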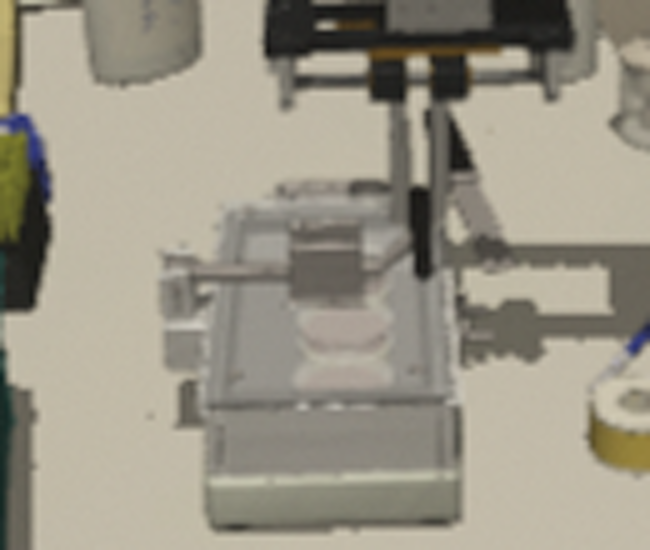

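The arm now lies level in the fork, seen at (330,270), with firm contact. I'll release and back away.

Request:
{"api": "servo_tool", "payload": {"series": "1 0 0 -0.3 0;0.3 0 0 -0.3 0;0.3 0 0 -0.3 0;0.3 0 0 -0.3 0;0.3 0 0 -0.3 0;0.3 0 0 -0.3 0;0.3 0 0 -0.3 0;0.3 0 0 -2 0;0.3 0 0 -5 0;0.3 0 0 -9 0;0.3 0 0 -13 0;0.3 0 0 -17 0;0.3 0 0 -17 0;0.3 -3 -2 -17 0;0.3 -7 -4 -17 0;0.3 -11 -6 -17 0;0.3 -15 -6 -17 0;0.3 -19 -6 -17 0;0.3 -23 -6 -17 0;0.3 -27 -6 -17 0"}}

```text
time: 77.87
tool_pos: [0.3622, -0.29, 0.264]
ee_rot: [3.141, 0.001, 1.467]
wrist_force: [0.9, -0.1, 1.4]
width: 0.033
```

Request:
{"api": "servo_tool", "payload": {"series": "0.3 -4 0 0 0;0.3 -8 -2 0 0;0.3 -11 -5 0 0;0.3 -14 -8 0 0;0.3 -16 -11 0 0;0.3 -16 -11 0 0;0.3 -16 -11 0 0;0.3 -16 -11 0 0"}}

```text
time: 78.53
tool_pos: [0.2374, -0.4357, 0.2638]
ee_rot: [3.141, -0.001, 1.467]
wrist_force: [-0.1, 0.2, 0.2]
width: 0.0331
```

```bash
python3 - <<'E'
from m import *
o=robot.get_obs(); print(o['time'],o['tool_pos'],o['width'])
ex=np.array([.9947,-.1028]); ey=np.array([.1028,.9947]); c=np.array([.5103,-.0007])
im,d=med('top',5); w=cloud('top',d); save('top10',im); D=w[...,:2]-c; X,Y,Z=D@ex,D@ey,w[...,2]
k=(abs(Y)<.006)&(X>-.05)&(X<.09)&(Z>.105)&(Z<.16); 
k&=~((abs(X)<.024)&(abs(Y)>.005)); p=np.polyfit(X[k],Z[k],1); print('arm z at pts',k.sum(),p,[np.round(np.median(Z[k&(abs(X-a)<.01)]),4) for a in(-.035,0,.035,.06)])
h=(abs(X+.056)<.015)&(abs(Y)>.015)&(abs(Y)<.05)&(Z>.115); print('handle top',h.sum(),np.median(Z[h]),np.median(X[h]))
m=comp((Z>.0945)&(Z<.103),(341,200)); P=plane('top',contour(m),.098); print('lid',m.sum(),fitrect(P,.142,.232,[.51,-.001,-.1]),np.median(Z[m]))
g=im.max(2); b=(X>-.2)&(X<-.09)&(Y>-.42)&(Y<-.08)&(Z>.0035); print('bar region z',b.sum(),np.percentile(Z[b],[50,95,99]))
q=w[b&(Z>.012)]; print('handle pts',rect(q),np.median(q[:,2]))
save('c10',cv2.resize(im[150:290,290:490],None,fx=4,fy=4,interpolation=2))
E
```

```text
78.5333 [ 0.23740877 -0.43568159  0.26383093] 0.03313116155913076
arm z at pts 141 [-0.03901999  0.11709481] [np.float64(0.1206), np.float64(0.1151), np.float64(0.1153), np.float64(0.1149)]
handle top 87 0.14017084738750293 -0.056955235233500066
lid 2641 (array([ 0.51305549, -0.00145536, -0.10276264, -0.00426785]), np.float64(0.0045474962312057)) 0.098183276975363
bar region z 663 [0.00660654 0.67184264 0.67462276]
handle pts (array([ 0.3292, -0.3432]), array([0.1203, 0.1108]), 84.73648834228516) 0.6149899215262966
```

View pics/c10.png

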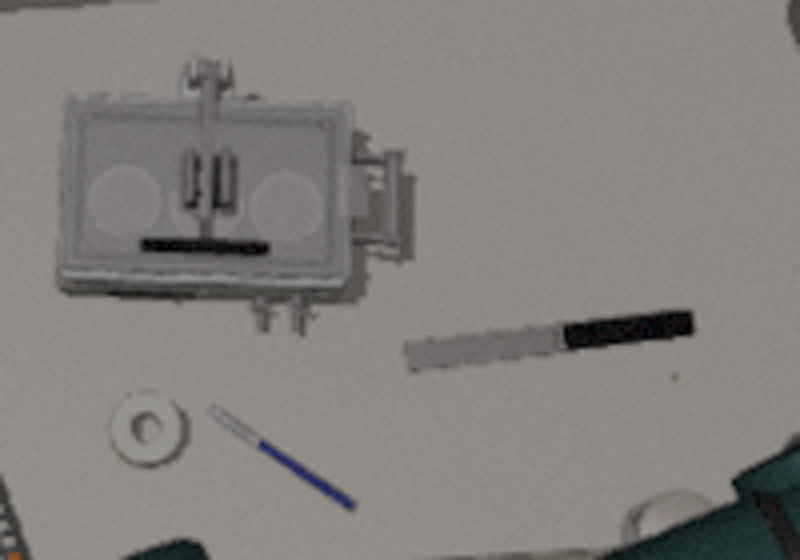

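The clamp arm is level in the fork, the lid is seated with its tab at the fulcrum end, and the bar lies from (410,355) to (690,322). One last check that the bar is flat, then I'll hand in.

```bash
python3 - <<'E'
from m import *
im,d=med('top',5); w=cloud('top',d)
a=[(290+x/4,150+y/4) for x,y in((420,354),(450,351),(480,348),(510,344),(540,341),(580,335),(620,330),(660,326),(680,324))]
print([round(float(np.median(w[int(v)-1:int(v)+2,int(u)-1:int(u)+2,2])),4) for u,v in a]); print(robot.get_obs()['wrist_force'])
robot.close_job()
E
```

```text
[0.0057, 0.004, 0.0053, 0.0051, 0.0063, 0.0187, 0.018, 0.0199, 0.019]
[-0.43657549 -0.62913433 -0.71236338]
the job is handed in; nothing more can be done
```

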